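Put the battery-service kit back in its trays

TASK

The battery job is finished, so put the kit away: lay the ratchet, the spring clip and the battery brush each flat and fully home in the foam tray cut to its shape, and set the charger flat in its grey cradle. Set each thing down, do not let it drop, and leave the multimeter and the tin of grease where they are.

Things in the scene. Friction and masses are not known exactly. Their poses are not given: they have to be found in the camera images.
- ratchet: Chrome ratchet lying flat, 150 mm long, 0.28 kg. Origin: mid-length, level with its underside; x towards the head, z up. Round head 40 mm across, 26 high, centred at x +56 mm, square drive on it up to 37. Round handle 20 mm thick, x -64 to +14 mm, axis 13 mm above the underside; 26 mm thick end cap to x -75. Balances near the origin: grip there across y.
- clip: Blue plastic spring clip lying flat, closed and stiff, 111 mm long, 24 high, 0.07 kg. Origin: mid-length in the pivot block, level with its underside; x towards the jaws (orange pads), handles with black ends spread 62 mm wide at -x; z up. Pivot block 32 mm wide (y), 24 high, x -16 to +16 mm: grip there across y.
- brush: Green battery brush lying down, 108 mm long, 0.11 kg: bevelled square barrel 36 mm wide and high, x -54 to +14 mm, then a tapered wire brush up to 27 mm thick on the same axis to x +54. Origin: mid-length, level with its underside; x towards the wire brush, z up. Balances near x -16 mm: grip the barrel there across y.
- charger: Grey battery charger, rounded box 142 mm long (151 over the black end sockets), 58 wide, 38 high, 0.45 kg, dark panel, white button and lamps on top. Origin: centre of its underside; x lengthwise, z up. Grip at the middle across y.
- ratchet_tray: Foam tray 176 x 88 x 13 mm, fixed, dark with yellow floor in the cut-out. Origin: centre of underside, x lengthwise. Cut-out 8 mm deep, floor 5 mm above the bench, about 6 mm larger all round than the ratchet, head end at +x. Home: ratchet's origin and axes over the tray's, drive up, underside 5 mm above the bench. Finger scoops 80 mm wide (y) at x -18 to +18 mm.
- clip_tray: Foam tray 176 x 88 x 13 mm, fixed, dark with yellow floor in the cut-out. Origin: centre of underside, x lengthwise. Cut-out 8 mm deep, floor 5 mm above the bench, about 6 mm larger all round than the spring clip, jaw end at +x. Home: clip's origin and axes over the tray's, underside 5 mm above the bench. Finger scoops 80 mm wide (y) at x -18 to +18 mm.
- brush_tray: Foam tray 176 x 88 x 13 mm, fixed, dark with yellow floor in the cut-out. Origin: centre of underside, x lengthwise. Cut-out 8 mm deep, floor 5 mm above the bench, about 6 mm larger all round than the brush, narrow wire end at +x. Home: brush's origin and axes over the tray's, underside 5 mm above the bench. Finger scoops 80 mm wide (y) at x -34 to +2 mm.
- charger_cradle: The charger's cradle: plain grey plastic tray 176 x 88 x 13 mm, fixed, two black rubber strips on its floor, which is 5 mm above the bench; 8 mm rim round an inside of 164 x 74 mm. Origin: centre of underside, x lengthwise. Home: charger flat on the floor, origin over the cradle's, lengthwise along x, either way round.
- multimeter: Yellow and black multimeter lying on its back among the tools, 130 x 66 x 32 mm (knob top at 38), loose; stays where it is. Origin: centre of underside, x lengthwise.
- grease_tin: Round red tin of terminal grease, bright metal lid, 69 mm across, 31 high, loose among the tools; stays where it is. Origin: centre of underside.
There are look-alikes about, which are no part of the job. What is shaped like the clip but turquoise is not meant. Leave any yellow look-alike of the ratchet alone.

How it is judged:
By the outcome, as a careful person would: the job done as asked, in the order asked, and still so for the second after the job is handed in, with the robot touching nothing.
It also fails if it takes over 106 s, if anything falls off the work surface, if the arm or the gripper's body presses on something with over 40 N, if the wrist force passes 120 N, or if a joint passes its speed limit or range.

ROBOT

A 6-joint arm with a two-finger parallel gripper is mounted at the origin on the work surface. World frame = base frame: x ahead of the robot, y to its left, z up, the work surface at z = 0. Lengths are in mm, angles in degrees, forces in N, time in s.
With the tool pointing down it reaches from about 300 to 850 mm from the base axis. Payload 4.2 kg.
Tool frame: the origin (TCP) lies midway between the tips of the shut fingers; the grasp point (between the pads) lies 19 mm behind it; z points along the fingers, y is the line along which they close (so a half turn about z gives the same grasp; the last joint's range is limited). The gripper opens to 91 mm and grips with 3 to 60 N. Pads are 32 mm wide; open, the fingers measure 118 mm over their backs; the gripper's body (76 mm by 178 mm) begins 60 mm behind the grasp point.
Start: joints at [66.291, 18.312, 89.639, -0, 72.044, -1.146], TCP at [220.631, 531.004, 213.976] pointing down, gripper open.
Joint ranges: [-177.97, 177.97], [-48.28, 115.42], [12.27, 149.76], [-77.06, 257.06], [2.81, 150.46], [-146.56, 146.56]. Speed limits (degrees/s): [147.25, 147.25, 180, 180, 180, 180].

INTERFACE

Orientations are given as [roll, pitch, yaw] about the fixed x, y, z axes, in that order (R = Rz(yaw) Ry(pitch) Rx(roll)).
In Python, from workcell import env gives the robot as it stands.
- The arm moves only by the shell command python3 -m jog 'ROWS' [FORCE]. ROWS is a JSON object of lists of equal length, an entry for each row: "jaw": the finger opening in mm, from 0 to 91.2; "slide": the shift along the tool's x, y, z in units of 30 mm (1.0 is 30 mm), a list of three; "spin": the turn about the tool's z in units of 8 degrees (1.0 is 8 degrees). In form: {"jaw": [jaw, ...], "slide": [[dx, dy, dz], ...], "spin": [spin, ...]}. A call has 1 to 10 rows; each row shifts and turns the commanded pose from where the row before left it, along the tool's axes as they then stand; what a row does not reach is not made up. A row lasts 1/10 s, in which the tool goes at most 50 mm and 8.59 degrees, less where a joint would pass 70% of its speed; a pose out of reach is approached as far as the arm can. A call is refused whole if a number of a shift passes 1 or a number of a turn 1, either way. A call with a gripper value outside its range is refused whole. The fingers move at their own pace and stop on an object; FORCE is the grip in N (left out, the last holds). Time passes only in rows, so rows that do not move let the fingers close. It gives the time, the measured TCP pose, the force, the opening and the grip force at its end, in the units of the state.
- env.state(): the state, without advancing time (a new reading comes with each control period).
- env.grab_frame(name): name is "side" or "top"; returns the picture (400x640x3 uint8, red, green, blue); there is no depth.
- env.camera_model(name): a dict with "fx", "fy", "cx", "cy" (pixels), "camera_from_world" (4x4, takes a point from world to camera coordinates). Camera axes: x right, y up, looking along -z (the intrinsics and any distortion apply to the point x, -y, -z); pixel columns grow to the right and rows downward; lengths in mm; the calibration is good to about 2 mm. A picture is of the moment at which its call begins. camera_model takes no time and is no camera call.
- env.job_done(): hands the job in; it is judged then, once.
The state is a dict: "time_s": time; "qpos": joint angles; "qvel": joint speeds; "effort": joint torques, N m; "ee_pos": TCP position; "ee_rot": TCP orientation; "force": force on the tool from outside, world axes, zero at the start; "torque": the same for the moment, N m; "gripper_width": finger opening in mm; "gripper_force": force on a finger pad.
Only numpy, scipy, OpenCV 4.12 (cv2) and the standard library are available. Lean on these libraries where they do the work, as an engineer would, in place of code of your own. Each camera call takes 0.05 s, during which the arm holds its last target. There are 200 camera calls.

## Working session

There is one attempt and no reset: what is moved stays moved. The work goes in short steps, Python scripts to look and compute and a shell command to move; the robot and the scene stay as the last step left them, time stands still between calls to the robot, and variables do not carry over. Pictures are saved under pics/ and viewed, at most 14 in all, crops included, and the job is handed in when it is done.

```bash
ls; mkdir -p pics
python3 - <<'E'
from workcell import env
import cv2
for n in("top","side"):
    cv2.imwrite(f"pics/{n}0.png",env.grab_frame(n)[:,:,::-1])
    print(n,env.camera_model(n))
s=env.state();print(s)
E
```

```text
pics
top {'fx': 401.5478782217893, 'fy': 401.5478782217893, 'cx': 309.4290530174068, 'cy': 195.11991293374314, 'camera_from_world': array([[ 1.09153298e-02, -9.99893668e-01,  9.66992065e-03,
         6.58353612e+01],
       [ 9.94491157e-01,  1.18635535e-02,  1.04146987e-01,
        -4.88314253e+02],
       [-1.04250632e-01,  8.47985187e-03,  9.94514906e-01,
        -1.14706506e+03],
       [ 0.00000000e+00,  0.00000000e+00,  0.00000000e+00,
         1.00000000e+00]])}
side {'fx': 402.506825879135, 'fy': 402.506825879135, 'cx': 320.2590995740589, 'cy': 196.40851420403862, 'camera_from_world': array([[ 8.54504637e-01, -5.19409860e-01, -5.93486795e-03,
        -3.49285521e+02],
       [ 4.05412744e-01,  6.59732731e-01,  6.32766332e-01,
        -2.65413520e+02],
       [-3.24749645e-01, -5.43107836e-01,  7.74320054e-01,
        -9.94405798e+02],
       [ 0.00000000e+00,  0.00000000e+00,  0.00000000e+00,
         1.00000000e+00]])}
{'time_s': 0.1, 'qpos': array([ 6.62921733e+01,  1.83475591e+01,  8.96971356e+01, -2.28957471e-03,
        7.20437895e+01, -1.14711722e+00]), 'qvel': array([-0.0081305 , -0.17414972, -0.24272893, -0.00391112,  0.01186593,
       -0.0515495 ]), 'effort': array([ 2.20935355e-03, -4.13325083e+01, -2.32512259e+01,  7.30364257e-02,
        4.20405320e-02, -2.99848739e-05]), 'ee_pos': array([220.45402672, 530.59199886, 213.22400317]), 'ee_rot': array([-1.79911490e+02,  4.05103525e-04,  1.57439998e+02]), 'force': array([ 0.35770762,  1.00647878, -0.10499201]), 'torque': array([ 0.01127968, -0.02233163, -0.01722319]), 'gripper_force': 0.0, 'gripper_width': 91.13483126359127}
```

View pics/top0.png

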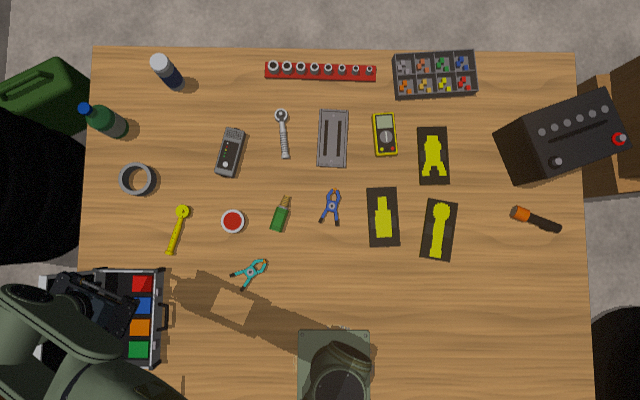

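View pics/side0.png

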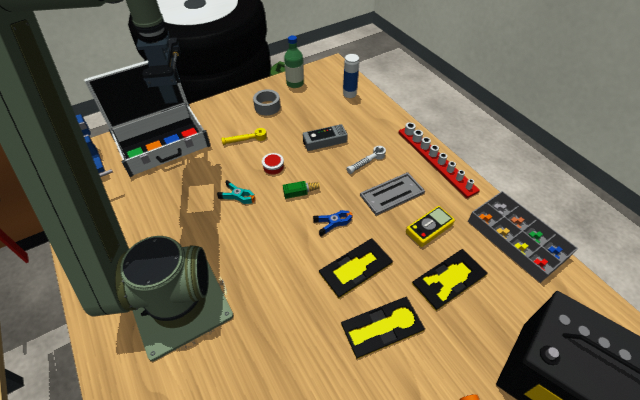

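```bash
cat > h.py <<'E'
import numpy as np, cv2
from workcell import env
def P(n):
    m=env.camera_model(n);K=np.array([[m['fx'],0,m['cx']],[0,m['fy'],m['cy']],[0,0,1]])
    return K@np.diag([1,-1,-1])@np.array(m['camera_from_world'])[:3]
def proj(n,X):
    X=np.atleast_2d(X);h=np.c_[X,np.ones(len(X))]@P(n).T;return h[:,:2]/h[:,2:]
# rectified picture of plane z: col=(ymax-y)*s, row=(xmax-x)*s
def rect(n,img,z,x0,x1,y0,y1,s):
    p=P(n);H=p[:,[0,1,3]]+np.outer(np.zeros(3),np.zeros(3));H[:,2]+=p[:,2]*z
    A=np.array([[0,-1/s,x1],[-1/s,0,y1],[0,0,1.]])
    return cv2.warpPerspective(img,H@A,(int((y1-y0)*s),int((x1-x0)*s)),flags=cv2.INTER_CUBIC|cv2.WARP_INVERSE_MAP)
def unproj(n,uv,z):
    p=P(n);H=p[:,[0,1,3]].copy();H[:,2]+=p[:,2]*z
    q=np.c_[np.atleast_2d(uv),np.ones(len(np.atleast_2d(uv)))]@np.linalg.inv(H).T;return q[:,:2]/q[:,2:]
def tri(ut,us):
    r=[]
    for n,u in(("top",ut),("side",us)):
        p=P(n);r+=[u[0]*p[2]-p[0],u[1]*p[2]-p[1]]
    r=np.array(r);return np.linalg.lstsq(r[:,:3],-r[:,3],rcond=None)[0]
E
python3 - <<'E'
from h import *
for n in("top","side"):
    im=cv2.imread(f"pics/{n}0.png")
    cv2.imwrite(f"pics/{n}_r.png",rect(n,im,10,300,760,-330,310,1.25))
E
```

```text
(no output)
```

View pics/top_r.png

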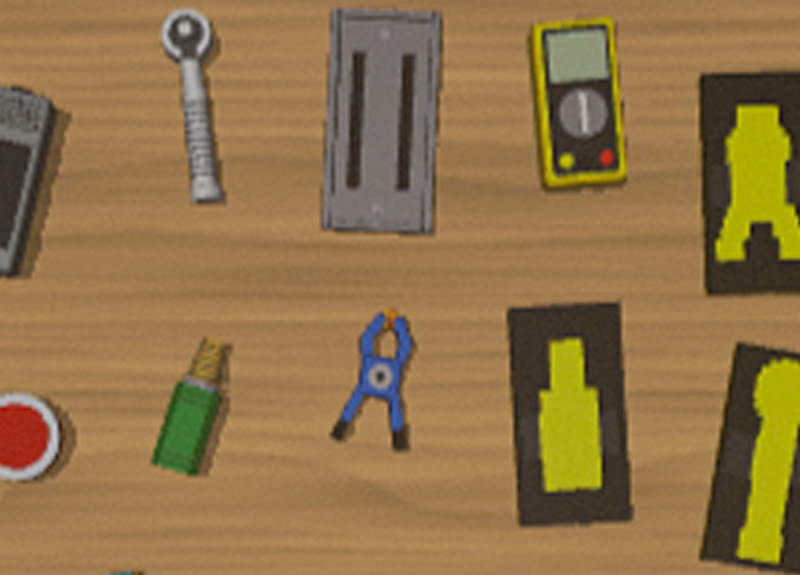

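View pics/side_r.png

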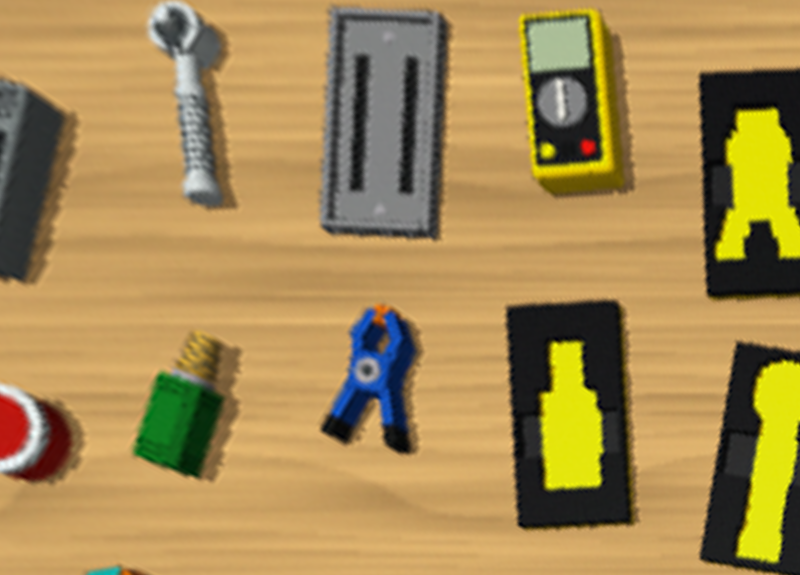

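```bash
cat > fit.py <<'E'
from h import *
from scipy.optimize import minimize
def box(x0,x1,y0,y1,z0,z1):return np.array([[x,y,z] for x in(x0,x1) for y in(y0,y1) for z in(z0,z1)],float)
def disc(cx,r,z0,z1):
    t=np.linspace(0,6.283,24);return np.array([[cx+r*np.cos(a),r*np.sin(a),z] for a in t for z in(z0,z1)])
def cyl(x0,x1,r,zc,r2=None):
    t=np.linspace(0,6.283,16);r2=r2 or r
    return np.array([[x,q*np.cos(a),zc+q*np.sin(a)] for x,q in((x0,r),(x1,r2)) for a in t])
TR=[box(-88,88,-44,44,0,13)]
def bev(x0,x1,w,b):
    h=w/2;ps=[(h-b,0),(h,b),(h,w-b),(h-b,w),(b-h,w),(-h,w-b),(-h,b),(b-h,0)]
    return np.array([[x,y,z] for x in(x0,x1) for y,z in ps])
M={'ratchet':[disc(56,20,0,26),cyl(-64,14,10,13),cyl(-75,-64,13,13),cyl(14,40,8,13),box(51,61,-5,5,26,37)],
'brush':[bev(-54,14,36,4)],'charger':[box(-71,71,-29,29,0,38),box(-75.5,75.5,-15,15,8,28)],
'ratchet_tray':TR,'clip_tray':TR,'brush_tray':TR,'charger_cradle':TR}
def pose(X,p):
    c,s=np.cos(p[2]),np.sin(p[2]);return X@np.array([[c,s,0],[-s,c,0],[0,0,1]])+[p[0],p[1],p[3]]
S=4
def mask(n,img,kind,p0,R):
    hsv=cv2.cvtColor(cv2.resize(img,None,fx=S,fy=S,interpolation=cv2.INTER_CUBIC),cv2.COLOR_BGR2HSV).astype(int)
    h,s,v=hsv[...,0],hsv[...,1],hsv[...,2]
    if kind=='green': m=(h>42)&(h<85)&(s>90)
    elif kind=='grey': m=(s<60)
    else: m=(v<75)|((h>24)&(h<40)&(s>150))
    u=proj(n,[p0[0],p0[1],10])[0]*S
    roi=np.zeros(m.shape,np.uint8);cv2.circle(roi,tuple(int(a) for a in u),int(R*S),1,-1)
    m=cv2.morphologyEx((m&(roi>0)).astype(np.uint8),cv2.MORPH_CLOSE,np.ones((9,9)))
    k,l,st,_=cv2.connectedComponentsWithStats(m);m=(l==1+np.argmax(st[1:,4])).astype(np.uint8)
    c,_=cv2.findContours(m,cv2.RETR_EXTERNAL,cv2.CHAIN_APPROX_NONE);cv2.drawContours(m,c,-1,1,-1);return m
def render(n,parts,p):
    m=np.zeros((400*S,640*S),np.uint8)
    for X in parts:
        u=(proj(n,pose(X,p))+.5)*S-.5
        cv2.fillConvexPoly(m,cv2.convexHull(np.round(u*16).astype(np.int32)),1,shift=4)
    return m
def fit(parts,kind,p0,ims,R=40,zfree=True):
    mk={n:mask(n,ims[n],kind,p0,R) for n in ims}
    def cost(q):
        p=np.array([q[0],q[1],np.deg2rad(q[2]),q[3] if zfree else p0[3]]);return sum(1-(lambda a,b:(a&b).sum()/(a|b).sum())(mk[n],render(n,parts,p)) for n in ims)
    best=None
    q=np.array([p0[0],p0[1],p0[2],p0[3]],float)
    for sc in(8,3):
        sim=np.vstack([q]+[q+np.eye(4)[i]*[sc,sc,sc,sc][i] for i in range(4)])
        r=minimize(cost,q,method='Nelder-Mead',options=dict(initial_simplex=sim,xatol=.05,fatol=1e-4,maxiter=250));q=r.x
    return q,r.fun,mk
E
cat > run1.py <<'E'
from fit import *
ims={n:cv2.imread(f"pics/{n}0.png") for n in("top","side")}
# guesses from the rectified top picture: x=760-row/1.25, y=310-col/1.25
G={'ratchet':('grey',675,153,6),'brush':('green',430,157,-15),'charger':('grey',625,315,-12),'ratchet_tray':('tray',395,-315,-8),'clip_tray':('tray',615,-305,3),'brush_tray':('tray',430,-147,3),'charger_cradle':('grey',664,5,-3)}
for k,(kind,x,y,a) in G.items():
    q,f,mk=fit(M[k],kind,(x,y,a,0),ims,R=42 if 'tray' in k or 'cr' in k else 36)
    print(k,np.round(q,1),'cost',round(f,3),'areas',[int(m.sum()) for m in mk.values()])
E
python3 run1.py
```

```text
ratchet [6.752e+02 1.541e+02 7.300e+00 2.000e-01] cost 0.228 areas [5952, 5163]Traceback (most recent call last):
  File "run1.py", line 6, in <module>
    q,f,mk=fit(M[k],kind,(x,y,a,0),ims,R=42 if 'tray' in k or 'cr' in k else 36)
           ~~~^^^^^^^^^^^^^^^^^^^^^^^^^^^^^^^^^^^^^^^^^^^^^^^^^^^^^^^^^^^^^^^^^^
  File "fit.py", line 44, in fit
    r=minimize(cost,q,method='Nelder-Mead',options=dict(initial_simplex=sim,xatol=.05,fatol=1e-4,maxiter=250));q=r.x
    res = _minimize_neldermead(fun, x0, args, callback, bounds=bounds,
                               **options)
    fxcc = func(xcc)
    fx = function(np.copy(x), *(wrapper_args + args))
  File "fit.py", line 39, in cost
    p=np.array([q[0],q[1],np.deg2rad(q[2]),q[3] if zfree else p0[3]]);return sum(1-(lambda a,b:(a&b).sum()/(a|b).sum())(mk[n],render(n,parts,p)) for n in ims)
                                                                             ~~~^^^^^^^^^^^^^^^^^^^^^^^^^^^^^^^^^^^^^^^^^^^^^^^^^^^^^^^^^^^^^^^^^^^^^^^^^^^^^^
  File "fit.py", line 39, in <genexpr>
    p=np.array([q[0],q[1],np.deg2rad(q[2]),q[3] if zfree else p0[3]]);return sum(1-(lambda a,b:(a&b).sum()/(a|b).sum())(mk[n],render(n,parts,p)) for n in ims)
                                                                                                                              ~~~~~~^^^^^^^^^^^
  File "fit.py", line 33, in render
    u=(proj(n,pose(X,p))+.5)*S-.5
       ~~~~^^^^^^^^^^^^^
  File "h.py", line 7, in proj
    X=np.atleast_2d(X);h=np.c_[X,np.ones(len(X))]@P(n).T;return h[:,:2]/h[:,2:]
                                                  ~^^^
  File "h.py", line 4, in P
    m=env.camera_model(n);K=np.array([[m['fx'],0,m['cx']],[0,m['fy'],m['cy']],[0,0,1]])
ValueError: time passes only in moves, steps and waits
```

```bash
python3 - <<'E'
s=open('h.py').read()
s=s.replace("def P(n):\n    m=env.camera_model(n)","import functools\n@functools.cache\ndef P(n):\n    m=env.camera_model(n)")
open('h.py','w').write(s)
E
cat >> run1.py <<'E'
    vis=[]
    for n in ims:
        m=render(n,M[k],(q[0],q[1],np.deg2rad(q[2]),q[3]));u=proj(n,[q[0],q[1],10])[0]*S
        b=cv2.resize(ims[n],None,fx=S,fy=S,interpolation=cv2.INTER_CUBIC)
        for mm,c in((m,(0,0,255)),(mk[n],(255,0,255))):
            cs,_=cv2.findContours(mm,0,1);cv2.drawContours(b,cs,-1,c,1)
        vis.append(cv2.resize(cv2.getRectSubPix(b,(220,290),tuple(map(float,u))),(110,145) if 0 else (200,264)))
    globals().setdefault('V',[]).append(np.vstack(vis))
V.append(V[0]*0)
cv2.imwrite('pics/fit.png',np.hstack(V[:4]));cv2.imwrite('pics/fit2.png',np.hstack(V[4:]))
E
python3 run1.py
```

```text
ratchet [6.752e+02 1.541e+02 7.300e+00 2.000e-01] cost 0.228 areas [5952, 5163]
brush [436.6 155.6 -17.7   0. ] cost 0.258 areas [4409, 5126]
charger [617.8 315.1 -12.4 -10.9] cost 0.304 areas [15064, 12342]
ratchet_tray [ 3.923e+02 -3.085e+02 -9.700e+00 -3.000e-01] cost 0.102 areas [28659, 44815]
clip_tray [ 615.  -297.1    2.    -1.3] cost 0.089 areas [27465, 35917]
brush_tray [ 429.9 -144.7    3.3   -0.6] cost 0.1 areas [28031, 33742]
charger_cradle [666.    5.8  -2.7  -2.6] cost 0.1 areas [26523, 22790]
```

View pics/fit.png

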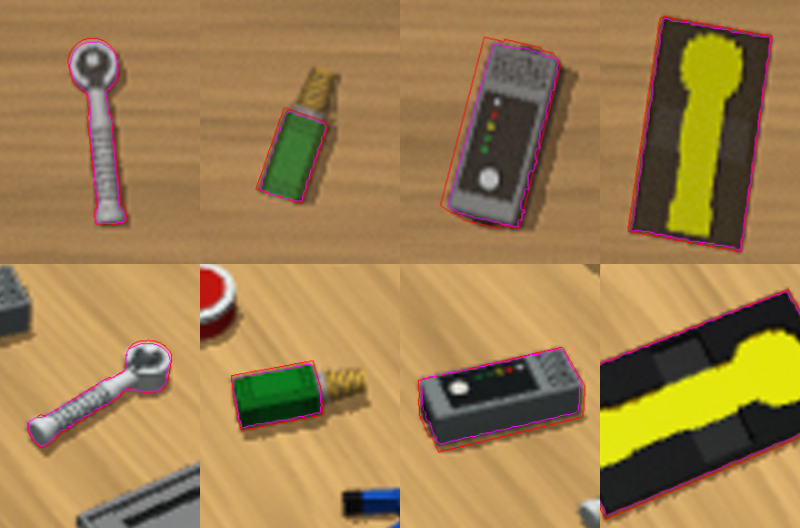

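View pics/fit2.png

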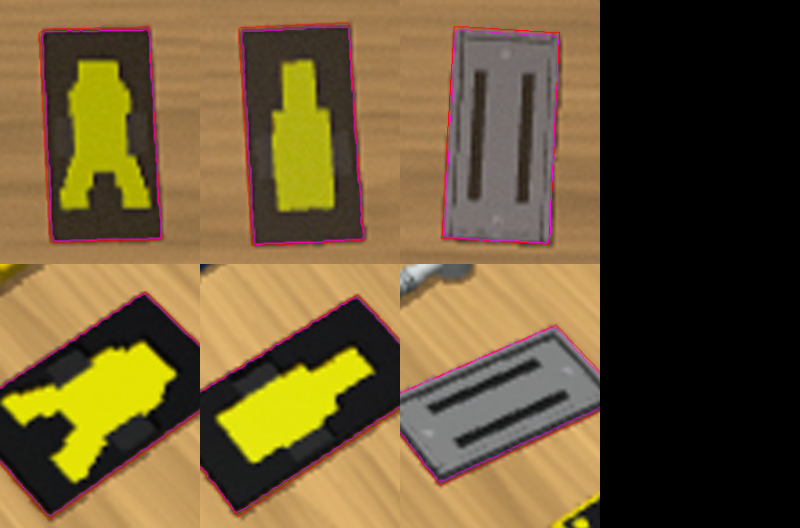

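Run:
```python
from fit import *
ims={n:cv2.imread(f"pics/{n}0.png") for n in("top","side")}
def px(n,c,r):return proj(n,[760-(r+.5)/1.25,310-(c+.5)/1.25,10])[0]
for nm,t,s in(("button",(379.5,376.5),(367.5,370.5)),("pads",(389,319),(380,315)),("hL",(338,432),(337,427)),("hR",(400,437),(396,437))):
    print(nm,np.round(tri(px("top",*t),px("side",*s)),1))
# button centroid
from fit import S
for n,c in(("top",(379.5,376.5)),("side",(367.5,370.5))):
    u=px(n,*c);b=cv2.resize(ims[n],None,fx=S,fy=S,interpolation=cv2.INTER_CUBIC);hs=cv2.cvtColor(b,cv2.COLOR_BGR2HSV)
    m=((hs[...,1]<110)).astype(np.uint8);r=np.zeros_like(m);cv2.circle(r,tuple(int(x*S) for x in u),14,1,-1);ys,xs=np.nonzero(m&r)
    print(n,u,xs.mean()/S,ys.mean()/S,len(xs))
import fit as F
hm=F.mask
for g in((625,312,-12),):
    for zf,z0 in((True,0),(False,0)):
        q,f,mk=fit(M['charger'],'grey',(*g,z0),ims,R=60,zfree=zf);print(np.round(q,1),f,[m.sum() for m in mk.values()])
vis=[]
for n in ims:
    m=render(n,M['charger'],(q[0],q[1],np.deg2rad(q[2]),0));u=proj(n,[q[0],q[1],10])[0]*S
    b=cv2.resize(ims[n],None,fx=S,fy=S,interpolation=cv2.INTER_CUBIC)
    for mm,c in((m,(0,0,255)),(mk[n],(255,0,255))):
        cs,_=cv2.findContours(mm,0,1);cv2.drawContours(b,cs,-1,c,1)
    vis.append(cv2.getRectSubPix(b,(290,290),tuple(map(float,u))))
cv2.imwrite('pics/ch.png',np.hstack(vis))
```

```text
button [457.3   6.9  24.3]
pads [503.   -0.8  20.5]
hL [415.3  38.6  13.2]
hR [409.2  -9.8  14. ]
top [331.43594183 205.73657548] 331.47019572953735 205.62277580071174 562
side [333.7369837  217.84404756] 333.9155844155844 217.85930735930737 462
[617.8 314.7 -11.9  -9.9] 0.3037931761576699 [np.uint64(15064), np.uint64(12342)]
[613.4 309.8 -10.6  12.7] 0.3259627458128278 [np.uint64(15064), np.uint64(12342)]
```

View pics/ch.png

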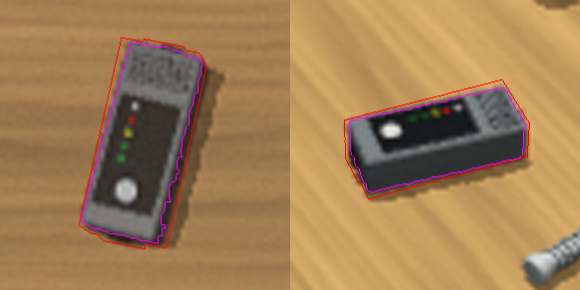

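```bash
cat > plan.py <<'E'
# how far to go: plan.py x y z yaw -> even rows in tool axes and units
import sys,numpy as np
from workcell import env
s=env.state();x,y,z,yaw=map(float,sys.argv[1:5])
p=s['ee_pos'];w=s['ee_rot'][2];d=np.array([x,y,z])-p;dy=(yaw-w+180)%360-180
def rows(n):
    o=[]
    for i in range(n):
        a=np.deg2rad(w+dy*i/n);o.append([d[0]*np.cos(a)+d[1]*np.sin(a),d[0]*np.sin(a)-d[1]*np.cos(a),-d[2]])
    return np.array(o)/30/n
n=1
while np.abs(rows(n)).max()>1 or np.linalg.norm(rows(n),axis=1).max()*30>48 or abs(dy/n)>8: n+=1
print('t',round(s['time_s'],2),'pos',np.round(p,1),'yaw',round(w,2),'rot',np.round(s['ee_rot'][:2],1),'width',round(s['gripper_width'],1),'d',np.round(d,1),round(dy,2))
print(n,'rows; spin',round(-dy/8/n,3));print(str(np.round(rows(n),2).tolist()).replace(' ',''))
E
python3 plan.py 675 154 110 187.3
```

```text
t 0.1 pos [220.5 530.6 213.2] yaw 157.44 rot [-179.9    0. ] width 91.1 d [ 454.5 -376.6 -103.2] 29.86
19 rows; spin -0.196
[[-0.99,-0.3,0.18],[-0.98,-0.33,0.18],[-0.97,-0.36,0.18],[-0.96,-0.38,0.18],[-0.95,-0.41,0.18],[-0.94,-0.44,0.18],[-0.93,-0.46,0.18],[-0.91,-0.49,0.18],[-0.9,-0.51,0.18],[-0.89,-0.54,0.18],[-0.87,-0.56,0.18],[-0.85,-0.58,0.18],[-0.84,-0.61,0.18],[-0.82,-0.63,0.18],[-0.8,-0.65,0.18],[-0.79,-0.67,0.18],[-0.77,-0.7,0.18],[-0.75,-0.72,0.18],[-0.73,-0.74,0.18]]
```

```bash
python3 -m jog '{"jaw":[50,50,50,50,50,50,50,50,50,50],"slide":[[-0.99,-0.3,0.18],[-0.98,-0.33,0.18],[-0.97,-0.36,0.18],[-0.96,-0.38,0.18],[-0.95,-0.41,0.18],[-0.94,-0.44,0.18],[-0.93,-0.46,0.18],[-0.91,-0.49,0.18],[-0.9,-0.51,0.18],[-0.89,-0.54,0.18]],"spin":[-0.2,-0.2,-0.2,-0.2,-0.2,-0.2,-0.2,-0.2,-0.2,-0.2]}' 30; python3 plan.py 675 154 110 187.3
```

```text
time_s: 1.1
ee_pos: [461.0, 332.4, 159.4]
ee_rot: [-180.0, -0.0, 173.5]
force: [-0.5, 0.9, 0.1]
gripper_width: 49.9
gripper_force: 0.0
t 1.1 pos [461.  332.4 159.4] yaw 173.5 rot [-180.   -0.] width 49.9 d [ 214.  -178.4  -49.4] 13.8
8 rows; spin -0.216
[[-0.97,-0.64,0.21],[-0.95,-0.67,0.21],[-0.93,-0.69,0.21],[-0.91,-0.72,0.21],[-0.89,-0.75,0.21],[-0.86,-0.78,0.21],[-0.84,-0.8,0.21],[-0.82,-0.83,0.21]]
```

```bash
python3 -m jog '{"jaw":[50,50,50,50,50,50,50,50,50],"slide":[[-0.97,-0.64,0.21],[-0.95,-0.67,0.21],[-0.93,-0.69,0.21],[-0.91,-0.72,0.21],[-0.89,-0.75,0.21],[-0.86,-0.78,0.21],[-0.84,-0.8,0.21],[-0.82,-0.83,0.21],[0,0,0]],"spin":[-0.22,-0.22,-0.22,-0.22,-0.22,-0.22,-0.22,-0.22,0]}'; python3 plan.py 675 154 7 187.3
```

```text
time_s: 2.0
ee_pos: [677.0, 151.8, 107.5]
ee_rot: [-179.9, -0.0, -172.7]
force: [-0.9, -0.1, -1.1]
gripper_width: 50.5
gripper_force: 0.0
t 2.0 pos [677.  151.8 107.5] yaw -172.67 rot [-179.9   -0. ] width 50.5 d [  -2.     2.2 -100.5] -0.03
4 rows; spin 0.001
[[0.01,0.02,0.84],[0.01,0.02,0.84],[0.01,0.02,0.84],[0.01,0.02,0.84]]
```

```bash
python3 -m jog '{"jaw":[50,50,50,50,50,50,50,20,10,10],"slide":[[0.03,0.04,0.8],[0.03,0.04,0.8],[0,0,0.8],[0,0,0.5],[0,0,0.3],[0,0,0.12],[0,0,0],[0,0,0],[0,0,0],[0,0,0]],"spin":[0,0,0,0,0,0,0,0,0,0]}' 30; python3 plan.py 675 154 7 187.3
```

```text
time_s: 3.0
ee_pos: [673.1, 157.4, 10.8]
ee_rot: [180.0, 0.1, -172.5]
force: [-0.6, 0.4, 0.5]
gripper_width: 28.7
gripper_force: 0.0
t 3.0 pos [673.1 157.4  10.8] yaw -172.49 rot [1.8e+02 1.0e-01] width 28.7 d [ 1.9 -3.4 -3.8] -0.21
1 rows; spin 0.027
[[-0.05,-0.12,0.13]]
```

```bash
for i in 1 2; do python3 -m jog '{"jaw":[30],"slide":[[0,0,0]],"spin":[0]}' | grep -E "pos|width"; done; python3 plan.py 675 154 7 187.3
```

```text
ee_pos: [672.9, 157.3, 10.5]
gripper_width: 29.9
ee_pos: [672.7, 157.3, 10.2]
gripper_width: 30.0
t 3.2 pos [672.7 157.3  10.2] yaw -172.48 rot [180.   0.] width 30.0 d [ 2.3 -3.3 -3.2] -0.22
1 rows; spin 0.027
[[-0.06,-0.12,0.11]]
```

```bash
python3 -m jog '{"jaw":[30,30,30,30],"slide":[[-0.06,-0.12,0.1],[0,0,0],[0,0,0],[0,0,0]],"spin":[0,0,0,0]}' >/dev/null; python3 plan.py 675 154 7 187.3
python3 - <<'E'
from h import *
im={n:env.grab_frame(n) for n in("top","side")}
o=[]
for n in im:
    u=proj(n,[675,154,20])[0];b=cv2.resize(im[n],None,fx=4,fy=4,interpolation=cv2.INTER_CUBIC)
    o.append(cv2.getRectSubPix(b,(400,400),tuple(u*4)))
cv2.imwrite('pics/g1.png',np.hstack(o)[:,:,::-1])
E
```

```text
t 3.6 pos [674.9 153.9   6.8] yaw -172.49 rot [180.  -0.] width 30.3 d [0.1 0.1 0.2] -0.21
1 rows; spin 0.026
[[-0.0,0.0,-0.01]]
```

View pics/g1.png

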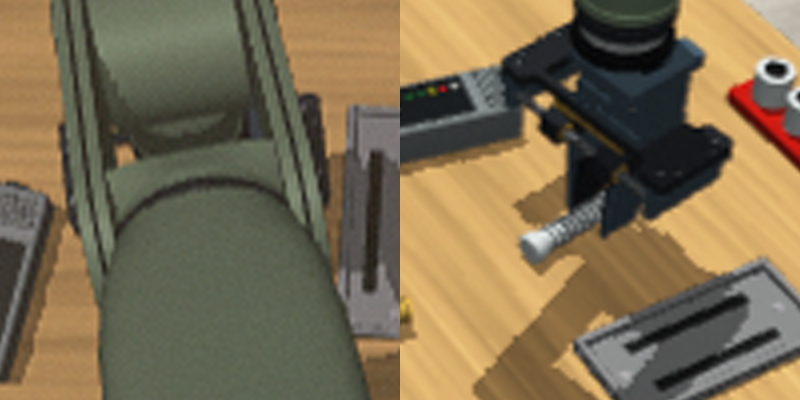

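The side picture (right half) shows the fingers astride the ratchet handle around pixel (600,205), as wanted. I'll close and lift.

```bash
python3 -m jog '{"jaw":[10,10,10,10,10,10,10,10],"slide":[[0,0,0],[0,0,0],[0,0,0],[0,0,0],[0,0,0],[0,0,-0.4],[0,0,-0.8],[0,0,-0.8]],"spin":[0,0,0,0,0,0,0,0]}' 35; python3 plan.py 392.3 -308.5 70 170.3
```

```text
time_s: 4.5
ee_pos: [674.3, 153.5, 67.2]
ee_rot: [-180.0, -0.1, -172.5]
force: [-0.3, 0.5, -3.2]
gripper_width: 19.3
gripper_force: 35.0
t 4.5 pos [674.3 153.5  67.2] yaw -172.49 rot [-1.8e+02 -1.0e-01] width 19.3 d [-282.  -462.     2.8] -17.21
17 rows; spin 0.127
[[0.67,-0.83,-0.01],[0.65,-0.84,-0.01],[0.64,-0.85,-0.01],[0.62,-0.86,-0.01],[0.61,-0.87,-0.01],[0.59,-0.88,-0.01],[0.58,-0.89,-0.01],[0.56,-0.9,-0.01],[0.54,-0.91,-0.01],[0.53,-0.92,-0.01],[0.51,-0.93,-0.01],[0.49,-0.94,-0.01],[0.48,-0.95,-0.01],[0.46,-0.96,-0.01],[0.44,-0.96,-0.01],[0.43,-0.97,-0.01],[0.41,-0.98,-0.01]]
```

```bash
python3 -m jog '{"jaw":[10,10,10,10,10,10,10,10,10,10],"slide":[[0.4,-0.5,-0.2],[0.65,-0.84,-0.1],[0.64,-0.85,-0.02],[0.62,-0.86,-0.02],[0.61,-0.87,0],[0.59,-0.88,0],[0.58,-0.89,0],[0.56,-0.9,0],[0.54,-0.91,0],[0.53,-0.92,0]],"spin":[0.127,0.127,0.127,0.127,0.127,0.127,0.127,0.127,0.127,0.127]}'|grep force; python3 plan.py 392.3 -308.5 70 170.3
```

```text
force: [0.5, -0.4, -3.8]
gripper_force: 35.0
t 5.5 pos [ 514.6 -108.2   77.7] yaw 177.33 rot [-180.    0.] width 19.4 d [-122.3 -200.3   -7.7] -7.03
8 rows; spin 0.11
[[0.47,-0.86,0.03],[0.46,-0.86,0.03],[0.44,-0.87,0.03],[0.43,-0.88,0.03],[0.42,-0.88,0.03],[0.4,-0.89,0.03],[0.39,-0.9,0.03],[0.38,-0.9,0.03]]
```

```bash
python3 -m jog '{"jaw":[10,10,10,10,10,10,10,10,10,10],"slide":[[0.47,-0.86,0.06],[0.46,-0.86,0.06],[0.44,-0.87,0.06],[0.43,-0.88,0.06],[0.42,-0.88,0.03],[0.4,-0.89,0.03],[0.39,-0.7,0.03],[0.28,-0.5,0.03],[0,0,0],[0,0,0]],"spin":[0.11,0.11,0.11,0.11,0.11,0.11,0.11,0.11,0,0]}'|grep force; python3 -m jog '{"jaw":[10,10],"slide":[[0,0,0],[0,0,0]],"spin":[0,0]}'|grep force;python3 plan.py 392.3 -308.5 12 170.3
```

```text
force: [0.7, 0.7, -3.6]
gripper_force: 35.0
force: [-0.4, -0.3, -3.6]
gripper_force: 35.0
t 6.7 pos [ 399.3 -289.1   66.4] yaw 170.39 rot [180.   0.] width 19.4 d [ -7.  -19.4 -54.4] -0.09
2 rows; spin 0.006
[[0.06,-0.34,0.91],[0.06,-0.34,0.91]]
```

```bash
python3 -m jog '{"jaw":[10,10,10,10,10,10],"slide":[[0.06,-0.34,0.2],[0.05,-0.34,0.5],[0,0,0.4],[0,0,0],[0,0,0],[0,0,0]],"spin":[0,0,0,0,0,0]}'|grep force; python3 plan.py 392.3 -308.5 12 170.3
cat > look.py <<'E'
import sys
from h import *
x,y,z=map(float,sys.argv[1:4]);o=[]
for n in("top","side"):
    im=env.grab_frame(n);cv2.imwrite(f"pics/{sys.argv[4]}_{n}.png",im[:,:,::-1])
    b=cv2.resize(im,None,fx=4,fy=4,interpolation=cv2.INTER_CUBIC)
    o.append(cv2.getRectSubPix(b,(400,400),tuple(proj(n,[x,y,z])[0]*4)))
cv2.imwrite(f'pics/{sys.argv[4]}.png',np.hstack(o)[:,:,::-1])
E
python3 look.py 392.3 -308.5 15 p1
```

```text
force: [-0.8, -0.0, -3.0]
gripper_force: 35.0
t 7.3 pos [ 392.5 -309.2   33.6] yaw 170.34 rot [-180.    0.] width 19.5 d [ -0.2   0.7 -21.6] -0.04
1 rows; spin 0.005
[[0.01,0.02,0.72]]
```

View pics/p1.png

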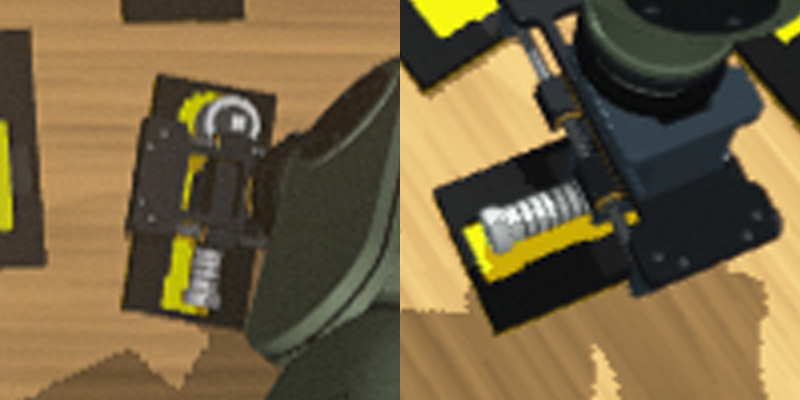

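Run:
```python
from h import *
c=proj("top",[392.3,-308.5,15])[0]
for u,v,z in((236,122,64),(232,122,53),(206,297,40)):
    px=c+(np.array([u,v])-199.5)/4
    w=unproj("top",px,z)[0]-[392.3,-308.5];a=np.deg2rad(-9.7);print(np.array([[np.cos(a),np.sin(a)],[-np.sin(a),np.cos(a)]])@w)
```

```text
[54.69653024 -1.61996697]
[55.61700133 -2.53097907]
[-69.60053758  -6.60253614]
```

Run:
```python
from h import *
im=[cv2.imread(f"pics/p1_{n}.png") for n in("top","side")]
c=[proj(n,[392.3,-308.5,15])[0] for n in("top","side")]
ct=c[0]+(np.array([206,297])-199.5)/4;cs=c[1]+(np.array([102,230])-199.5)/4
w=tri(ct,cs);a=np.deg2rad(-9.7);print(w,np.array([[np.cos(a),np.sin(a)],[-np.sin(a),np.cos(a)]])@(w[:2]-[392.3,-308.5]))
o=[]
for i,n in enumerate(("top","side")):
    b=cv2.resize(im[i],None,fx=10,fy=10,interpolation=cv2.INTER_CUBIC)
    o.append(cv2.getRectSubPix(b,(400,500),tuple(map(float,(ct,cs)[i]*10+[0,-100*(i==0)]))))
cv2.imwrite('pics/p1z.png',np.hstack(o))
```

```text
[ 323.80202098 -301.75236689   46.18979383] [-68.65560006  -4.89001663]
```

View pics/p1z.png

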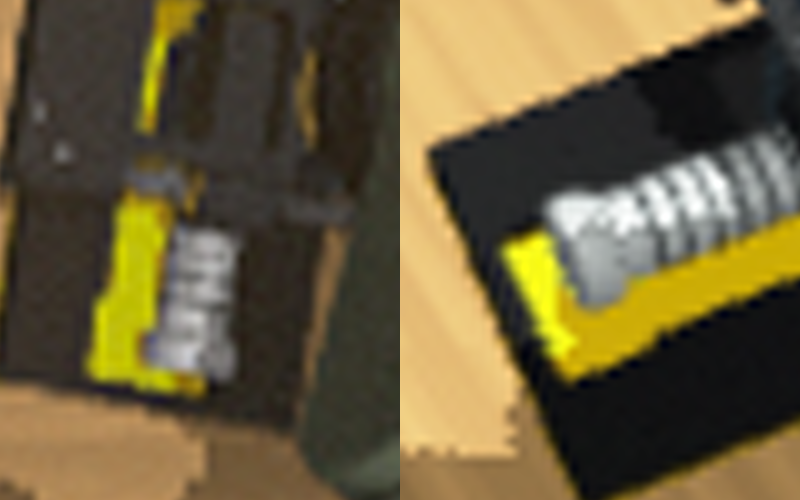

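```bash
python3 -m jog '{"jaw":[10,10,10,10,10,10],"slide":[[-0.02,0.05,0],[0,0,0.25],[0,0,0.2],[0,0,0.12],[0,0,0],[0,0,0]],"spin":[0.05,0,0,0,0,0]}'; python3 plan.py 392.3 -307 12 169.8
```

```text
time_s: 8.0
ee_pos: [392.9, -307.8, 16.0]
ee_rot: [180.0, -0.0, 169.9]
force: [0.0, 0.8, -2.1]
gripper_width: 19.4
gripper_force: 35.0
t 8.0 pos [ 392.9 -307.8   16. ] yaw 169.91 rot [180.  -0.] width 19.4 d [-0.6  0.8 -4. ] -0.11
1 rows; spin 0.014
[[0.02,0.02,0.13]]
```

```bash
for i in 1 2 3; do python3 -m jog '{"jaw":[10,10,10],"slide":[[0,0,0.05],[0,0,0],[0,0,0]],"spin":[0,0,0]}'|grep -E "^force|pos";done
```

```text
ee_pos: [393.0, -307.9, 14.8]
force: [-0.0, -0.2, -2.3]
ee_pos: [392.9, -307.8, 13.2]
force: [-0.1, -0.1, -3.1]
ee_pos: [393.1, -308.0, 11.9]
force: [-0.8, 0.4, 0.8]
```

```bash
python3 -m jog '{"jaw":[10,10],"slide":[[0,0,0.02],[0,0,0]],"spin":[0,0]}'|grep -E "^force|pos"; python3 -m jog '{"jaw":[24,30,38,38,38,42,50,50,50],"slide":[[0,0,0],[0,0,0],[0,0,0],[0,0,0],[0,0,-0.3],[0,0,-0.8],[0,0,-1],[0,0,-1],[0,0,0]],"spin":[0,0,0,0,0,0,0,0,0]}'; python3 plan.py 457 7 100 170.4
```

```text
ee_pos: [393.1, -308.0, 11.9]
force: [-1.0, 0.8, 5.3]
time_s: 10.0
ee_pos: [396.1, -309.8, 108.7]
ee_rot: [-179.7, 0.6, 169.9]
force: [1.1, 0.4, 0.9]
gripper_width: 50.1
gripper_force: 0.0
t 10.0 pos [ 396.1 -309.8  108.7] yaw 169.91 rot [-179.7    0.6] width 50.1 d [ 60.9 316.8  -8.7] 0.49
11 rows; spin -0.006
[[-0.01,0.98,0.03],[-0.01,0.98,0.03],[-0.01,0.98,0.03],[-0.02,0.98,0.03],[-0.02,0.98,0.03],[-0.02,0.98,0.03],[-0.02,0.98,0.03],[-0.02,0.98,0.03],[-0.02,0.98,0.03],[-0.02,0.98,0.03],[-0.02,0.98,0.03]]
```

```bash
python3 -m jog '{"jaw":[50,50,50,50,50,50,50,50,50,50],"slide":[[-0.02,0.98,0],[-0.02,1,0],[-0.02,1,0],[-0.02,1,0],[-0.02,1,0],[-0.02,1,0],[-0.02,1,0],[-0.02,1,0],[-0.02,1,0],[-0.02,0.98,0]],"spin":[0,0,0,0,0,0,0,0,0,0]}'|grep force;python3 -m jog '{"jaw":[54,54,54,54],"slide":[[-0.02,0.7,0.4],[0,0.1,0.4],[0,0,0],[0,0,0]],"spin":[0,0,0,0]}'|grep force; python3 plan.py 457.3 6.9 8 170.4
python3 - <<'E'
from fit import *
ims={}
for n in("top","side"):
    im=env.grab_frame(n);cv2.imwrite(f"pics/t1_{n}.png",im[:,:,::-1]);ims[n]=im[:,:,::-1].copy()
q,f,mk=fit(M['ratchet'],'grey',(392,-308,-9.7,5),ims,R=36);print(q,f,[m.sum() for m in mk.values()])
o=[]
for n in ims:
    b=cv2.resize(ims[n],None,fx=6,fy=6,interpolation=cv2.INTER_CUBIC)
    o.append(cv2.getRectSubPix(b,(400,440),tuple(proj(n,[392.3,-308.5,10])[0]*6)))
cv2.imwrite('pics/t1.png',np.hstack(o))
E
```

```text
force: [0.9, 0.0, -0.2]
gripper_force: 0.0
force: [0.6, -0.6, 0.3]
gripper_force: 0.0
t 11.4 pos [455.9   8.9  80.1] yaw 169.92 rot [180.  -0.] width 53.8 d [  1.4  -2.  -72.1] 0.48
3 rows; spin -0.02
[[-0.02,-0.02,0.8],[-0.02,-0.02,0.8],[-0.02,-0.02,0.8]]
[ 391.419693   -308.65223531  -10.54516897   11.14784954] 0.9098230263861139 [np.uint64(7351), np.uint64(40855)]
```

View pics/t1.png

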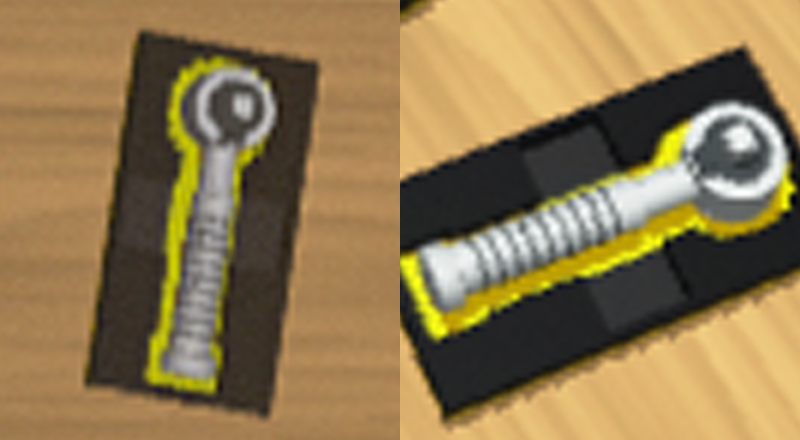

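The ratchet lies in its cut-out, with yellow visible all round the head at (225,105) and the cap at (190,355). Next, the clip.

```bash
python3 -m jog '{"jaw":[54,54,54,54,54,54,54,54],"slide":[[-0.05,-0.07,0.7],[0,0,0.7],[0,0,0.6],[0,0,0.3],[0,0,0.1],[0,0,0],[0,0,0],[0,0,0]],"spin":[-0.06,0,0,0,0,0,0,0]}'|grep force; python3 plan.py 457.3 6.9 8 170.4
```

```text
force: [-0.1, 0.2, -0.4]
gripper_force: 0.0
t 12.3 pos [457.7   6.5   8.9] yaw 170.39 rot [1.8e+02 1.0e-01] width 54.2 d [-0.4  0.4 -0.9] 0.01
1 rows; spin -0.001
[[0.02,0.01,0.03]]
```

```bash
python3 -m jog '{"jaw":[25,25,25,25,25,25,25],"slide":[[0,0,0.02],[0,0,0],[0,0,0],[0,0,0],[0,0,0],[0,0,0],[0,0,0]],"spin":[0,0,0,0,0,0,0]}' 30;python3 -m jog '{"jaw":[25,25,25,25],"slide":[[0,0,-0.4],[0,0,-0.8],[0,0,-0.8],[0,0,-0.5]],"spin":[0,0,0,0]}' |grep -E "force|width"; python3 plan.py 615 -297.1 80 182
```

```text
time_s: 13.0
ee_pos: [457.1, 6.6, 7.7]
ee_rot: [180.0, 0.0, 170.4]
force: [-2.4, 2.0, 4.3]
gripper_width: 36.2
gripper_force: 28.3
force: [0.3, -0.4, -0.4]
gripper_width: 36.6
gripper_force: 28.5
t 13.4 pos [457.6   6.2  83.6] yaw 170.41 rot [-1.8e+02  1.0e-01] width 36.6 d [ 157.4 -303.3   -3.6] 11.59
11 rows; spin -0.132
[[-0.62,-0.83,0.01],[-0.61,-0.84,0.01],[-0.59,-0.85,0.01],[-0.58,-0.86,0.01],[-0.56,-0.87,0.01],[-0.54,-0.88,0.01],[-0.53,-0.89,0.01],[-0.51,-0.9,0.01],[-0.5,-0.91,0.01],[-0.48,-0.92,0.01],[-0.46,-0.93,0.01]]
```

```bash
python3 look.py 457.5 6.3 88 c1
```

```text
(no output)
```

View pics/c1.png

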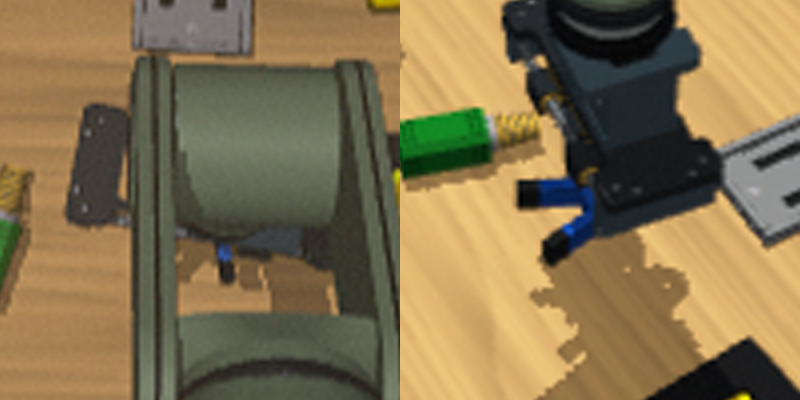

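Run:
```python
from h import *
c=proj("side",[457.5,6.3,88])[0];ct=proj("top",[457.5,6.3,88])[0]
a=np.deg2rad(-9.6);R=np.array([[np.cos(a),np.sin(a)],[-np.sin(a),np.cos(a)]])
for u in((127,192),(155,250)):print('side',R@(unproj("side",c+(np.array(u)-199.5)/4,88)[0]-[457.5,6.3]))
print('topend',R@(unproj("top",ct+(np.array((227,272))-199.5)/4,88)[0]-[457.5,6.3]))
# same two ends before the grasp, for comparison, relative to the button
for w in((415.3,38.6),(409.2,-9.8),(503,-.8)):print('before',R@(np.array(w)-[457.3,6.9]))
```

```text
side [-42.70184478  24.13611489]
side [-43.33721629 -27.77950553]
topend [-45.80311356 -27.13717874]
before [-46.69840283  24.25178701]
before [-44.64137131 -24.48771054]
before [4.63441382e+01 2.91622395e-02]
```

```bash
python3 -m jog '{"jaw":[25,25,25,25,25,25,25,25,25,25],"slide":[[-0.4,-0.5,0],[-0.61,-0.84,0],[-0.59,-0.85,0],[-0.58,-0.86,0],[-0.56,-0.87,0],[-0.54,-0.88,0],[-0.53,-0.89,0],[-0.51,-0.9,0],[-0.5,-0.91,0],[-0.48,-0.92,0]],"spin":[-0.13,-0.13,-0.13,-0.13,-0.13,-0.13,-0.13,-0.13,-0.13,-0.13]}'|grep force;python3 -m jog '{"jaw":[25,25,25,25,25],"slide":[[-0.5,-0.8,0],[-0.3,-0.5,0.3],[0,0,0.4],[0,0,0],[0,0,0]],"spin":[-0.13,0,0,0,0]}'|grep force; python3 plan.py 615 -297.1 35 182
```

```text
force: [0.2, 0.5, -0.4]
gripper_force: 28.5
force: [-0.1, 0.1, -0.0]
gripper_force: 28.5
t 15.0 pos [ 618.3 -296.    60. ] yaw -178.13 rot [179.9  -0.2] width 36.2 d [ -3.3  -1.1 -25. ] 0.13
1 rows; spin -0.017
[[0.11,-0.03,0.83]]
```

```bash
python3 -m jog '{"jaw":[25,25,25,25,25],"slide":[[0.1,-0.03,0.5],[0,0,0.33],[0,0,0],[0,0,0],[0,0,0]],"spin":[0,0,0,0,0]}'|grep force; python3 plan.py 615 -297.1 13 182; python3 look.py 615 -297 22 c2
```

```text
force: [0.4, 0.7, -0.8]
gripper_force: 28.5
t 15.5 pos [ 617.2 -298.2   37.4] yaw -178.15 rot [-1.8e+02  1.0e-01] width 36.1 d [ -2.2   1.1 -24.4] 0.15
1 rows; spin -0.018
[[0.07,0.04,0.81]]
```

View pics/c2.png

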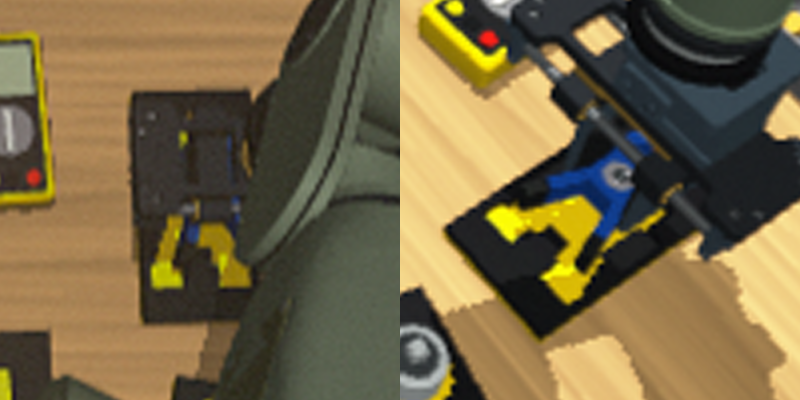

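Run:
```python
from h import *
im=cv2.imread('pics/c2_side.png')
c=proj("side",[615,-297,22])[0]
a=np.deg2rad(2);R=np.array([[np.cos(a),np.sin(a)],[-np.sin(a),np.cos(a)]])
L=lambda u,z:R@(unproj("side",c+(np.array(u)-199.5)/4,z)[0]-[615,-297.1])
for nm,u,z in(('button',(220,177),54),('hL',(138,187),42),('hR',(193,248),42)):print(nm,np.round(L(u,z),1))
# blow-up for exact reading
b=cv2.resize(im,None,fx=10,fy=10,interpolation=cv2.INTER_CUBIC)
cc=c+(np.array((185,205))-199.5)/4
b=cv2.getRectSubPix(b,(480,440),tuple(map(float,cc*10)));cv2.imwrite('pics/c2z.png',b)
h=cv2.cvtColor(b,cv2.COLOR_BGR2HSV)
m=((h[...,0]>100)&(h[...,0]<130)&(h[...,1]>150)&(h[...,2]>60)).astype(np.uint8)
k,l,st,ce=cv2.connectedComponentsWithStats(m)
for i in range(1,k):
    if st[i,4]>800:
        e=lambda p:np.round(R@(unproj("side",cc+(np.array(p)-[239.5,219.5])/10,42)[0]-[615,-297.1]),1)
        print(st[i],'centroid',e(ce[i]))
        pts=np.argwhere(l==i)[:,::-1]
        w=np.array([e(p) for p in pts[::25]]);print('x min pts',w[np.argsort(w[:,0])[:3]],'y rng',w[:,1].min(),w[:,1].max())
        for yy in(1,-1):
            s=w[w[:,1]*yy>4]; print('side',yy,s[np.argsort(s[:,0])[:3]].tolist())
```

```text
button [ 2.7 -3.8]
hL [-37.4  22.3]
hR [-38.6 -26.4]
[ 342   33   64   63 1992] centroid [38.  10.5]
x min pts [[33.9 17.3]
 [33.9 13.8]
 [34.1 14.7]] y rng 1.0 19.5
side 1 [[33.9, 17.3], [33.9, 13.8], [34.1, 14.7]]
side -1 []
[  141    73   225   232 18669] centroid [-9.7  1.8]
x min pts [[-39.   13.2]
 [-38.7  12.1]
 [-37.5  12. ]] y rng -25.3 24.0
side 1 [[-39.0, 13.2], [-38.7, 12.1], [-37.5, 12.0]]
side -1 [[-30.8, -20.7], [-29.9, -23.5], [-29.3, -19.5]]
```

```bash
python3 -m jog '{"jaw":[25,25,25,25,25,25],"slide":[[0.08,0.07,0],[0,0,0.3],[0,0,0.2],[0,0,0.1],[0,0,0],[0,0,0]],"spin":[-0.1,0,0,0,0,0]}'|grep force;for i in 1 2; do python3 -m jog '{"jaw":[25,25,25],"slide":[[0,0,0.05],[0,0,0],[0,0,0]],"spin":[0,0,0]}'|grep -E "^force|pos";done
```

```text
force: [0.1, 0.4, -0.5]
gripper_force: 28.5
ee_pos: [614.3, -296.3, 17.2]
force: [-0.2, -0.1, -0.1]
ee_pos: [614.2, -296.2, 15.6]
force: [0.6, 0.2, -0.9]
```

```bash
for i in 1 2 3; do python3 -m jog '{"jaw":[25,25,25],"slide":[[0,0,0.035],[0,0,0],[0,0,0]],"spin":[0,0,0]}'|grep -E "^force|pos";done
```

```text
ee_pos: [614.2, -296.2, 14.5]
force: [-0.2, 0.6, -0.9]
ee_pos: [614.2, -296.2, 13.5]
force: [-1.3, -0.4, -1.3]
ee_pos: [614.4, -296.3, 12.9]
force: [-0.6, 0.5, 2.0]
```

```bash
python3 -m jog '{"jaw":[25,25],"slide":[[0,0,0.03],[0,0,0]],"spin":[0,0]}'|grep -E "^force|pos"; python3 -m jog '{"jaw":[40,44,48,50,50,54,54,60,60],"slide":[[0,0,0],[0,0,0],[0,0,0],[0,0,0],[0,0,-0.3],[0,0,-0.8],[0,0,-1],[0,0,-0.8],[0,0,0]],"spin":[0,0,0,0,0,0,0,0,0]}'; python3 plan.py 441 140 105 162.3
```

```text
ee_pos: [614.4, -296.3, 12.8]
force: [-1.8, 0.7, 5.2]
time_s: 18.8
ee_pos: [616.6, -297.5, 103.4]
ee_rot: [-179.8, 0.4, -177.4]
force: [1.1, 0.7, 0.8]
gripper_width: 59.9
gripper_force: 0.0
t 18.8 pos [ 616.6 -297.5  103.4] yaw -177.36 rot [-179.8    0.4] width 59.9 d [-175.6  437.5    1.6] -20.34
15 rows; spin 0.169
[[0.35,0.99,-0.0],[0.37,0.98,-0.0],[0.39,0.97,-0.0],[0.41,0.96,-0.0],[0.44,0.95,-0.0],[0.46,0.94,-0.0],[0.48,0.93,-0.0],[0.5,0.92,-0.0],[0.53,0.91,-0.0],[0.55,0.89,-0.0],[0.57,0.88,-0.0],[0.59,0.87,-0.0],[0.61,0.85,-0.0],[0.63,0.84,-0.0],[0.65,0.82,-0.0]]
```

```bash
python3 plan.py 421.4 160.5 100 162.3|tail -2
```

```text
16 rows; spin 0.159
[[0.36,0.97,0.01],[0.38,0.96,0.01],[0.41,0.95,0.01],[0.43,0.95,0.01],[0.45,0.94,0.01],[0.47,0.93,0.01],[0.49,0.92,0.01],[0.51,0.9,0.01],[0.53,0.89,0.01],[0.55,0.88,0.01],[0.57,0.87,0.01],[0.59,0.86,0.01],[0.61,0.84,0.01],[0.62,0.83,0.01],[0.64,0.81,0.01],[0.66,0.8,0.01]]
```

```bash
python3 -m jog '{"jaw":[60,60,60,60,60,60,60,60,60,60],"slide":[[0.36,0.97,0],[0.38,0.96,0],[0.41,0.95,0],[0.43,0.95,0],[0.45,0.94,0],[0.47,0.93,0],[0.49,0.92,0],[0.51,0.9,0],[0.53,0.89,0],[0.55,0.88,0]],"spin":[0.16,0.16,0.16,0.16,0.16,0.16,0.16,0.16,0.16,0.16]}'|grep force;python3 -m jog '{"jaw":[60,60,60,60,60,60,60,60,60],"slide":[[0.57,0.87,0],[0.59,0.86,0],[0.61,0.84,0],[0.62,0.83,0],[0.64,0.81,0],[0.5,0.6,0.1],[0,0,0.3],[0,0,0],[0,0,0]],"spin":[0.16,0.16,0.16,0.16,0.16,0.16,0,0,0]}'|grep force; python3 plan.py 421.4 160.5 11 162.3
python3 - <<'E'
from h import *
# clip in tray: blue and orange centroids, both views, at plausible heights, in tray axes
a=np.deg2rad(2);R=np.array([[np.cos(a),np.sin(a)],[-np.sin(a),np.cos(a)]])
o=[];U={}
for n in("top","side"):
    im=env.grab_frame(n)[:,:,::-1].copy();cv2.imwrite(f'pics/c3_{n}.png',im)
    c=proj(n,[615,-297,15])[0];b=cv2.getRectSubPix(cv2.resize(im,None,fx=6,fy=6,interpolation=cv2.INTER_CUBIC),(400,440),tuple(c*6));o.append(b)
    h=cv2.cvtColor(b,cv2.COLOR_BGR2HSV);H,S,V=[h[...,i].astype(int) for i in range(3)]
    for nm,m in(('orange',(H>5)&(H<20)&(S>150)&(V>100)),('blue',(H>100)&(H<130)&(S>120))):
        ys,xs=np.nonzero(m);U[n,nm]=c+(np.array([xs.mean(),ys.mean()])-[199.5,219.5])/6;print(n,nm,len(xs))
for nm in('orange','blue'):
    w=tri(U['top',nm],U['side',nm]);print(nm,np.round(R@(w[:2]-[615,-297.1]),1),w[2])
cv2.imwrite('pics/c3.png',np.hstack(o))
E
```

```text
force: [1.3, 0.4, 0.6]
gripper_force: 0.0
force: [1.0, -0.6, -0.9]
gripper_force: 0.0
t 20.7 pos [421.8 154.1  86.1] yaw 162.14 rot [-179.9   -0. ] width 60.2 d [ -0.4   6.4 -75.1] 0.16
3 rows; spin -0.007
[[0.03,0.07,0.83],[0.03,0.07,0.83],[0.03,0.07,0.83]]
top orange 638
top blue 6387
side orange 1371
side blue 12843
orange [40.4  5.1] -20.55826295860618
blue [ 2.  -0.1] 23.594984144193518
```

```bash
cat > clipchk.py <<'E'
from h import *
def chk(pre,x,y,yaw,z):
    a=np.deg2rad(yaw);R=np.array([[np.cos(a),np.sin(a)],[-np.sin(a),np.cos(a)]]);U={}
    for n in("top","side"):
        im=cv2.resize(cv2.imread(f'pics/{pre}{n}.png'),None,fx=6,fy=6,interpolation=cv2.INTER_CUBIC)
        h=cv2.cvtColor(im,cv2.COLOR_BGR2HSV);H,S,V=[h[...,i].astype(int) for i in range(3)]
        def roi(p,r):
            m=np.zeros(H.shape,np.uint8);u=proj(n,[*p,z+15])[0]*6;cv2.circle(m,tuple(int(v) for v in u),r,1,-1);return m>0
        e=np.array([x,y])+R.T@[47,0]
        for nm,m in(('orange',(H>3)&(H<17)&(S>170)&roi(e,36)),('blue',(H>100)&(H<130)&(S>120)&roi((x,y),150))):
            ys,xs=np.nonzero(m);U[n,nm]=(np.array([xs.mean(),ys.mean()])+.5)/6-.5;U[n,nm,'n']=len(xs)
    for nm in('orange','blue'):
        w=tri(U['top',nm],U['side',nm]);print(pre,nm,U['top',nm,'n'],U['side',nm,'n'],np.round(R@(w[:2]-[x,y]),1),round(w[2],1))
E
cp pics/top0.png pics/a_top.png;cp pics/side0.png pics/a_side.png
python3 -c "
from clipchk import *
chk('a_',457.3,6.9,-9.6,0);chk('c3_',615,-297.1,2,5)"; python3 -m jog '{"jaw":[60,60,60,60,60,60,60,60],"slide":[[0.08,0.2,0.7],[0,0,0.7],[0,0,0.6],[0,0,0.4],[0,0,0.1],[0,0,0],[0,0,0],[0,0,0]],"spin":[0,0,0,0,0,0,0,0]}'|grep force; python3 plan.py 421.4 160.5 11 162.3
```

```text
a_ orange 243 448 [46.9 -0.5] 22.2
a_ blue 5691 11853 [4.2 0.1] 12.5
c3_ orange 288 1028 [44.7  0.9] 24.1
c3_ blue 6384 12839 [3.  1.2] 23.1
force: [0.2, 0.3, 0.5]
gripper_force: 0.0
t 21.6 pos [422.1 161.5  12.3] yaw 162.14 rot [1.799e+02 1.000e-01] width 60.0 d [-0.7 -1.  -1.3] 0.16
1 rows; spin -0.02
[[0.01,-0.04,0.04]]
```

```bash
python3 -m jog '{"jaw":[28,28,28,28,28,28,28,28],"slide":[[0,0,0.02],[0,0,0],[0,0,0],[0,0,0],[0,0,0],[0,0,0],[0,0,0],[0,0,0]],"spin":[0,0,0,0,0,0,0,0]}' 30;python3 -m jog '{"jaw":[28,28,28,28],"slide":[[0,0,-0.4],[0,0,-0.8],[0,0,-0.8],[0,0,-0.3]],"spin":[0,0,0,0]}' |grep -E "force|width"; python3 plan.py 413.9 -145.6 80 183.3
```

```text
time_s: 22.4
ee_pos: [421.4, 161.4, 11.1]
ee_rot: [180.0, 0.0, 162.2]
force: [-1.2, -0.8, 3.7]
gripper_width: 35.7
gripper_force: 30.0
force: [0.6, -0.2, -1.5]
gripper_width: 35.7
gripper_force: 30.0
t 22.8 pos [422.5 161.8  81.5] yaw 162.15 rot [179.9   0.2] width 35.7 d [  -8.6 -307.4   -1.5] 21.15
11 rows; spin -0.24
[[-0.26,-0.89,0.0],[-0.23,-0.9,0.0],[-0.2,-0.91,0.0],[-0.17,-0.92,0.0],[-0.14,-0.92,0.0],[-0.11,-0.93,0.0],[-0.08,-0.93,0.0],[-0.05,-0.93,0.0],[-0.01,-0.93,0.0],[0.02,-0.93,0.0],[0.05,-0.93,0.0]]
```

```bash
python3 -m jog '{"jaw":[28,28,28,28,28,28,28,28,28,28],"slide":[[-0.15,-0.5,0],[-0.23,-0.9,0],[-0.2,-0.91,0],[-0.17,-0.92,0],[-0.14,-0.92,0],[-0.11,-0.93,0],[-0.08,-0.93,0],[-0.05,-0.93,0],[-0.01,-0.93,0],[0.02,-0.93,0]],"spin":[-0.24,-0.24,-0.24,-0.24,-0.24,-0.24,-0.24,-0.24,-0.24,-0.24]}'|grep force;python3 -m jog '{"jaw":[28,28,28,28,28,28],"slide":[[0,-0.8,0.1],[0,-0.5,0.5],[0,0,0.4],[0,0,0.2],[0,0,0],[0,0,0]],"spin":[-0.24,0,0,0,0,0]}'|grep force; python3 plan.py 413.9 -145.6 16 183.3;python3 look.py 413.9 -145.6 40 b1
python3 - <<'E'
from fit import *
ims={n:cv2.imread(f"pics/b1_{n}.png") for n in("top","side")}
for n in ims:
    m=mask(n,ims[n],'green',(429,-145),45);ys,xs=np.nonzero(m);print(n,m.sum(),proj(n,[429.9,-144.7,35])[0],xs.mean()/4,ys.mean()/4)
E
```

```text
force: [-0.2, 0.3, -1.2]
gripper_force: 30.0
force: [-1.1, -0.7, -1.1]
gripper_force: 30.0
t 24.4 pos [ 415.6 -144.5   43.9] yaw -176.69 rot [180.  -0.] width 35.7 d [ -1.7  -1.1 -27.9] -0.01
1 rows; spin 0.001
[[0.06,-0.03,0.93]]Traceback (most recent call last):
  File "<stdin>", line 4, in <module>
  File "fit.py", line 28, in mask
    k,l,st,_=cv2.connectedComponentsWithStats(m);m=(l==1+np.argmax(st[1:,4])).astype(np.uint8)
                                                         ~~~~~~~~~^^^^^^^^^^
    return _wrapfunc(a, 'argmax', axis=axis, out=out, **kwds)
    return bound(*args, **kwds)
ValueError: attempt to get argmax of an empty sequence
```

Run:
```python
from fit import *
def f(name,x,y,yaw,z):
    im=cv2.imread(name);m=mask('side',im,'green',(x,y+ (0 if z<20 else 0)),60)
    p=np.argwhere(m)[:,::-1]/4.;a=np.deg2rad(yaw);R=np.array([[np.cos(a),np.sin(a)],[-np.sin(a),np.cos(a)]])
    w=(unproj('side',p,z)-[x,y])@R.T;print(m.sum(),'x',np.percentile(w[:,0],[.5,2,99.5]),'y',np.percentile(w[:,1],[.5,50,99.5]))
f('pics/side0.png',436.6,155.6,-17.7,18)
# where the brush should be given TCP: 16 mm ahead of the grip
t=np.deg2rad(3.3);f('pics/b1_side.png',415.6+16*np.cos(t),-144.5+16*np.sin(t),3.3,43.9-11.1+18)
```

```text
5126 x [-53.24333757 -52.06310002  15.87387689] y [-28.54996928  -1.9336479   25.34470741]
3889 x [-59.67310108 -58.62059422 -16.24490959] y [-22.92316064   0.80781061  23.16796511]
```

```bash
python3 -m jog '{"jaw":[28,28,28,28,28,28,28],"slide":[[0.02,-0.03,0],[0,0,0.3],[0,0,0.2],[0,0,0.15],[0,0,0.1],[0,0,0],[0,0,0]],"spin":[0,0,0,0,0,0,0]}'|grep force;for i in 1 2; do python3 -m jog '{"jaw":[28,28,28],"slide":[[0,0,0.05],[0,0,0],[0,0,0]],"spin":[0,0,0]}'|grep -E "^force|pos";done
```

```text
force: [0.4, -0.9, -1.1]
gripper_force: 30.0
ee_pos: [415.1, -145.8, 20.1]
force: [-1.3, -0.3, -1.7]
ee_pos: [415.0, -145.7, 18.4]
force: [-0.3, 0.1, -0.3]
```

```bash
for i in 1 2 3; do python3 -m jog '{"jaw":[28,28,28],"slide":[[0,0,0.035],[0,0,0],[0,0,0]],"spin":[0,0,0]}'|grep -E "^force|pos";done
```

```text
ee_pos: [415.0, -145.7, 17.4]
force: [-0.2, 0.6, -1.5]
ee_pos: [415.0, -145.7, 16.3]
force: [-0.3, -0.4, -2.2]
ee_pos: [415.1, -145.7, 16.1]
force: [-2.2, 0.6, 8.0]
```

```bash
python3 -m jog '{"jaw":[40,46,52,52,52,56,70,80,80],"slide":[[0,0,0],[0,0,0],[0,0,0],[0,0,0],[0,0,-0.3],[0,0,-0.8],[0,0,-1],[0,0,-0.8],[0,0,0]],"spin":[0,0,0,0,0,0,0,0,0]}'|grep force
python3 - <<'E'
from fit import *
import fit as F
ims={n:cv2.imread(f"pics/{n}0.png") for n in("top","side")}
def rb(l,w,h,r):
    P=[];
    for z,i in((0,0),(h-r,0),(h,r)):
        for sx in(-1,1):
            for sy in(-1,1):
                P+=[[sx*(l-i-r),sy*(w-i),z],[sx*(l-i),sy*(w-i-r),z]]
    return np.array(P,float)
for r in(4,8):
    parts=[rb(71,29,38,r),box(-75,75,-12,12,8,26)]
    for zf in(True,False):
        # mask: anything unlike the wood hue/saturation, shadows keep saturation
        q,f,mk=fit(parts,'grey',(614,311,-11,0),ims,R=60,zfree=zf);print(r,zf,np.round(q,1),round(f,3))
E
python3 plan.py 613.5 310 110 169
```

```text
force: [1.2, -0.7, 0.2]
gripper_force: 0.0
4 True [616.9 313.  -13.1  -4.8] 0.239
4 False [615.1 310.6 -11.4   5.5] 0.249
8 True [ 6.164e+02  3.124e+02 -1.250e+01 -4.000e-01] 0.184
8 False [615.4 312.1 -12.9   5.2] 0.186
t 27.6 pos [ 417.4 -146.6  105.7] yaw -176.72 rot [-179.8    0.4] width 76.9 d [196.1 456.6   4.3] -14.28
17 rows; spin 0.105
[[-0.44,0.87,-0.01],[-0.42,0.88,-0.01],[-0.41,0.88,-0.01],[-0.4,0.89,-0.01],[-0.38,0.9,-0.01],[-0.37,0.9,-0.01],[-0.36,0.91,-0.01],[-0.34,0.91,-0.01],[-0.33,0.92,-0.01],[-0.32,0.92,-0.01],[-0.3,0.93,-0.01],[-0.29,0.93,-0.01],[-0.28,0.93,-0.01],[-0.26,0.94,-0.01],[-0.25,0.94,-0.01],[-0.23,0.95,-0.01],[-0.22,0.95,-0.01]]
```

```bash
python3 plan.py 616 312.2 100 167.4|tail -2
```

```text
17 rows; spin 0.117
[[-0.44,0.88,0.01],[-0.43,0.88,0.01],[-0.41,0.89,0.01],[-0.4,0.9,0.01],[-0.38,0.9,0.01],[-0.37,0.91,0.01],[-0.35,0.91,0.01],[-0.34,0.92,0.01],[-0.32,0.93,0.01],[-0.31,0.93,0.01],[-0.29,0.94,0.01],[-0.28,0.94,0.01],[-0.26,0.94,0.01],[-0.25,0.95,0.01],[-0.23,0.95,0.01],[-0.22,0.96,0.01],[-0.2,0.96,0.01]]
```

```bash
python3 -m jog '{"jaw":[85,85,85,85,85,85,85,85,85,85],"slide":[[-0.44,0.88,0],[-0.43,0.88,0],[-0.41,0.89,0],[-0.4,0.9,0],[-0.38,0.9,0],[-0.37,0.91,0],[-0.35,0.91,0],[-0.34,0.92,0],[-0.32,0.93,0],[-0.31,0.93,0]],"spin":[0.12,0.12,0.12,0.12,0.12,0.12,0.12,0.12,0.12,0.12]}'|grep force;python3 -m jog '{"jaw":[85,85,85,85,85,85,85,85,85,85],"slide":[[-0.29,0.94,0],[-0.28,0.94,0],[-0.26,0.94,0],[-0.25,0.95,0],[-0.23,0.95,0],[-0.22,0.96,0],[-0.15,0.7,0],[0,0,0],[0,0,0],[0,0,0]],"spin":[0.12,0.12,0.12,0.12,0.12,0.12,0.12,0,0,0]}'|grep force; python3 plan.py 616 312.2 15 167.4
python3 - <<'E'
from fit import *
ims={}
for n in("top","side"):
    im=env.grab_frame(n)[:,:,::-1].copy();cv2.imwrite(f'pics/d_{n}.png',im);ims[n]=im
M2=M['brush']
q,f,mk=fit(M2,'green',(429.9,-144.7,3.3,5),ims,R=42);print('brush now',np.round(q,1),round(f,3),[m.sum() for m in mk.values()])
from clipchk import chk
chk('d_',615,-297.1,2,5)
E
```

```text
force: [-0.1, 0.6, 0.4]
gripper_force: 0.0
force: [-0.2, -0.3, -0.2]
gripper_force: 0.0
t 29.6 pos [611.8 303.9 101.8] yaw 166.94 rot [-1.799e+02 -1.000e-01] width 85.0 d [  4.2   8.3 -86.8] 0.46
3 rows; spin -0.019
[[-0.02,0.1,0.96],[-0.02,0.1,0.96],[-0.02,0.1,0.96]]
brush now [ 431.4 -144.7    3.9    5.8] 0.238 [np.uint64(4630), np.uint64(7663)]
d_ orange 300 1044 [44.7  0.8] 24.2
d_ blue 6372 12872 [3.  1.2] 23.2
```

```bash
python3 -m jog '{"jaw":[85,85,85,85,85,85,85,85,85],"slide":[[-0.06,0.29,0],[0,0,0.7],[0,0,0.8],[0,0,0.7],[0,0,0.5],[0,0,0.15],[0,0,0],[0,0,0],[0,0,0]],"spin":[-0.06,0,0,0,0,0,0,0,0]}'|grep force; python3 plan.py 616 312.2 15 167.4
```

```text
force: [0.2, -0.5, -0.2]
gripper_force: 0.0
t 30.6 pos [617.1 313.6  18.2] yaw 167.44 rot [1.799e+02 1.000e-01] width 85.1 d [-1.1 -1.4 -3.2] -0.04
1 rows; spin 0.005
[[0.03,-0.05,0.11]]
```

```bash
python3 -m jog '{"jaw":[60,50,50,50,50,50,50,50,50,50],"slide":[[0.03,-0.05,0.1],[0,0,0],[0,0,0],[0,0,0],[0,0,0],[0,0,0],[0,0,0],[0,0,0],[0,0,0],[0,0,0]],"spin":[0,0,0,0,0,0,0,0,0,0]}' 45;python3 -m jog '{"jaw":[50,50,50,50],"slide":[[0,0,-0.3],[0,0,-0.7],[0,0,-0.8],[0,0,-0.3]],"spin":[0,0,0,0]}' |grep -E "force|width"; python3 plan.py 666 5.8 75 177.3
```

```text
time_s: 31.6
ee_pos: [614.9, 311.1, 13.9]
ee_rot: [-179.9, -0.0, 167.5]
force: [-0.8, -5.2, 1.8]
gripper_width: 57.8
gripper_force: 44.9
force: [0.0, -0.6, -4.2]
gripper_width: 58.0
gripper_force: 44.9
t 32.0 pos [616.3 313.6  79.1] yaw 167.43 rot [179.8   0.2] width 58.0 d [  49.7 -307.8   -4.1] 9.87
11 rows; spin -0.112
[[-0.35,-0.88,0.01],[-0.34,-0.88,0.01],[-0.32,-0.89,0.01],[-0.31,-0.89,0.01],[-0.29,-0.9,0.01],[-0.28,-0.9,0.01],[-0.27,-0.91,0.01],[-0.25,-0.91,0.01],[-0.24,-0.91,0.01],[-0.22,-0.92,0.01],[-0.21,-0.92,0.01]]
```

```bash
python3 -m jog '{"jaw":[50,50,50,50,50,50,50,50,50,50],"slide":[[-0.2,-0.5,0],[-0.34,-0.88,0],[-0.32,-0.89,0],[-0.31,-0.89,0],[-0.29,-0.9,0],[-0.28,-0.9,0],[-0.27,-0.91,0],[-0.25,-0.91,0],[-0.24,-0.91,0],[-0.22,-0.92,0]],"spin":[-0.11,-0.11,-0.11,-0.11,-0.11,-0.11,-0.11,-0.11,-0.11,-0.11]}'|grep force;python3 -m jog '{"jaw":[50,50,50,50,50,50],"slide":[[-0.2,-0.8,0],[-0.1,-0.5,0.3],[0,0,0.4],[0,0,0],[0,0,0],[0,0,0]],"spin":[-0.13,0,0,0,0,0]}'|grep force; python3 plan.py 666 5.8 40 177.3
```

```text
force: [0.4, 0.3, -4.9]
gripper_force: 44.9
force: [-0.6, 0.4, -5.5]
gripper_force: 44.9
t 33.6 pos [664.8   6.   55.9] yaw 177.35 rot [180.   0.] width 57.6 d [  1.2  -0.2 -15.9] -0.05
1 rows; spin 0.006
[[-0.04,-0.01,0.53]]
```

```bash
python3 -m jog '{"jaw":[50,50,50,50,50,50,50,50],"slide":[[-0.04,0,0.3],[0,0,0.3],[0,0,0.25],[0,0,0.15],[0,0,0.08],[0,0,0],[0,0,0],[0,0,0]],"spin":[0,0,0,0,0,0,0,0]}'|grep -E "force|pos";for i in 1; do python3 -m jog '{"jaw":[50,50,50],"slide":[[0,0,0.05],[0,0,0],[0,0,0]],"spin":[0,0,0]}'|grep -E "^force|pos";done
```

```text
ee_pos: [666.2, 4.6, 23.9]
force: [-0.2, 0.6, -5.0]
gripper_force: 44.9
ee_pos: [665.9, 4.6, 22.0]
force: [-0.3, 1.1, -4.8]
```

```bash
python3 -m jog '{"jaw":[50,50,50],"slide":[[0,0.03,0.04],[0,0,0],[0,0,0]],"spin":[0,0,0]}'|grep -E "^force|pos";for i in 1 2; do python3 -m jog '{"jaw":[50,50,50],"slide":[[0,0,0.03],[0,0,0],[0,0,0]],"spin":[0,0,0]}'|grep -E "^force|pos";done
```

```text
ee_pos: [665.9, 5.6, 20.7]
force: [0.0, 0.7, -4.4]
ee_pos: [665.9, 5.5, 19.8]
force: [-1.0, -0.2, -5.3]
ee_pos: [666.1, 5.5, 19.0]
force: [0.1, -0.2, -4.4]
```

```bash
for i in 1 2; do python3 -m jog '{"jaw":[50,50,50],"slide":[[0,0,0.02],[0,0,0],[0,0,0]],"spin":[0,0,0]}'|grep -E "^force|pos";done
```

```text
ee_pos: [666.1, 5.6, 19.0]
force: [-1.0, 0.1, 1.3]
ee_pos: [666.1, 5.6, 19.0]
force: [-3.0, 0.1, 4.9]
```

```bash
python3 -m jog '{"jaw":[62,68,74,74,74,74,74,74,74,74],"slide":[[0,0,0],[0,0,0],[0,0,0],[0,0,0],[0,0,-0.3],[0,0,-0.8],[0,0,-1],[0,0,-1],[0,0,-1],[0,0.5,-0.5]],"spin":[0,0,0,0,0,0,0,0,0,0]}'|grep -E "force|pos"; python3 -m jog '{"jaw":[74,74,74,74,74,74,74,74,74,74],"slide":[[0,0.9,0],[0,1,0],[0,1,0],[0,1,0],[0,1,0],[0,1,0],[0,1,0],[0,1,0],[0,0.6,0],[0,0,0]],"spin":[0,0,0,0,0,0,0,0,0,0]}'|grep -E "force|pos"
python3 - <<'E'
from h import *
T={};V=[]
for n in("top","side"):
    T[n]=env.grab_frame(n)[:,:,::-1].copy();cv2.imwrite(f'pics/z_{n}.png',T[n])
    b=cv2.resize(T[n],None,fx=5,fy=5,interpolation=cv2.INTER_CUBIC)
    V.append(np.hstack([cv2.getRectSubPix(b,(200,300) if 1 else 0,tuple(proj(n,[*p,15])[0]*5)) for p in((392.3,-308.5),(615,-297.1),(429.9,-144.7),(666,5.8))]))
cv2.imwrite('pics/z.png',np.vstack(V))
# has anything of the two that stay moved? compare with the first pictures
for nm,p in(("meter",(681,-152)),("tin",(412,298))):
    for n in T:
        u=proj(n,[*p,15])[0].astype(int);a=cv2.imread(f'pics/{n}0.png')
        d=[np.abs(i[u[1]-25:u[1]+25,u[0]-25:u[0]+25].astype(int)).mean(2) for i in(a,T[n])];print(nm,n,(abs(d[0]-d[1])>40).sum())
E
```

```text
ee_pos: [668.1, 19.2, 159.8]
force: [0.6, 1.1, -0.3]
gripper_force: 0.0
ee_pos: [678.6, 277.5, 155.8]
force: [-0.3, -0.5, 0.6]
gripper_force: 0.0
meter top 0
meter side 0
tin top 223
tin side 55
```

View pics/z.png

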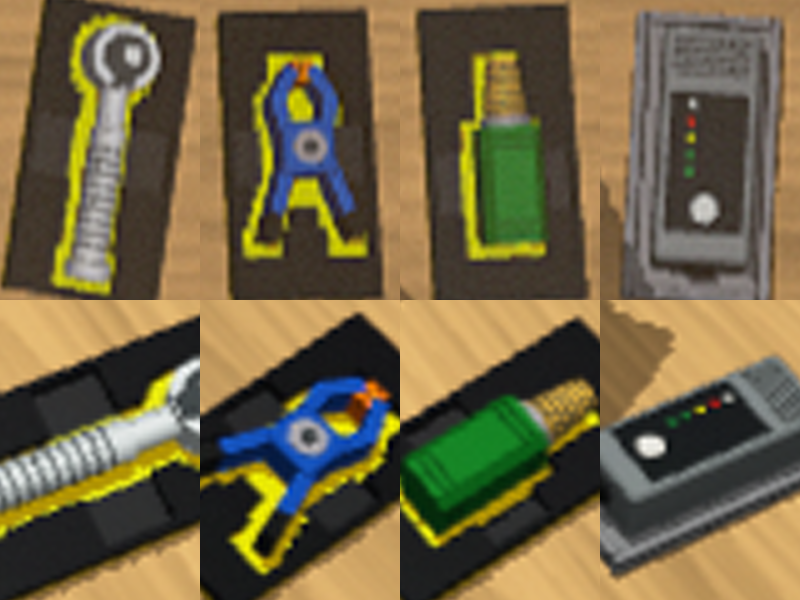

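Run:
```python
from h import *
c={n:proj(n,[615,-297.1,15])[0] for n in("top","side")}
a=np.deg2rad(2);R=np.array([[np.cos(a),np.sin(a)],[-np.sin(a),np.cos(a)]])
for nm,t,s in(('button',(111,147),(108,136)),('pads',(100,68),(170,100)),('hR blue/black joint',(143,207),(78,222)),('hL joint',(77,212),(22,142))):
    w=tri(c['top']+(np.array(t)-[99.5,149.5])/5,c['side']+(np.array(s)-[99.5,149.5])/5);print(nm,np.round(R@(w[:2]-[615,-297.1]),1),round(w[2],1))
cc=c['side'];im=cv2.imread('pics/z_side.png');b=cv2.getRectSubPix(cv2.resize(im,None,fx=5,fy=5,interpolation=cv2.INTER_CUBIC),(400,300),tuple(cc*5))
h=cv2.cvtColor(b,cv2.COLOR_BGR2HSV);m=(h[...,0]>100)&(h[...,0]<130)&(h[...,1]>120)&(h[...,2]>70)
p=np.argwhere(m)[:,::-1]-[100,0];print('blue leftmost in side',p[np.argsort(p[:,0])[:400:80]].tolist())
# the tin: where its red lid is, then and now
for n in("top","side"):
    for f in(f'{n}0',f'z_{n}'):
        i=cv2.imread(f'pics/{f}.png');h=cv2.cvtColor(i,cv2.COLOR_BGR2HSV).astype(int);u=proj(n,[412,298,15])[0]
        m=((h[...,0]<8)|(h[...,0]>172))&(h[...,1]>160);ys,xs=np.nonzero(m);k=np.hypot(xs-u[0],ys-u[1])<25;print(n,f,xs[k].mean().round(2),ys[k].mean().round(2),k.sum())
```

```text
button [-1.9 -1.2] 32.8
pads [47.9 -1. ] 20.3
hR blue/black joint [-36.3 -23.4] 14.9
hL joint [-39.7  20.4] 31.6
blue leftmost in side [[18, 143], [23, 141], [26, 161], [30, 151], [33, 154]]
top top0 231.89 220.64 233
top z_top nan nan 0
side side0 272.59 163.6 210
side z_side 272.54 163.57 209<stdin>:13: RuntimeWarning: Mean of empty slice.
  ret = ret.dtype.type(ret / rcount)
```

```bash
cat > clipfit.py <<'E'
from fit import *
from scipy.spatial.transform import Rotation as Ro
S=4
def seg(a,b,w,z0,z1):
    a,b=np.array(a,float),np.array(b,float);d=(b-a)/np.linalg.norm(b-a);n=np.array([-d[1],d[0]])*w/2
    return np.array([[*q,z] for q in(a+n,a-n,b+n,b-n) for z in(z0,z1)])
def model(g):
    xh,yh,wh,zh0,zh1,xm,ym,xt,yt,wj,bw=g;o=[box(-15,15,-bw,bw,0,24)]
    for s in(1,-1):o+=[seg((-8,8*s),(xh,yh*s),wh,zh0,zh1),seg((10,8*s),(xm,ym*s),wj,zh0,zh1),seg((xm,ym*s),(xt,yt*s),wj,zh0,zh1)]
    return o
G0=[-38,22,9,4,20,26,15,45,6,9,14]
def masks(pre,p):
    r={}
    for n in("top","side"):
        b=cv2.resize(cv2.imread(f'pics/{pre}{n}.png'),None,fx=S,fy=S,interpolation=cv2.INTER_CUBIC);h=cv2.cvtColor(b,cv2.COLOR_BGR2HSV).astype(int)
        m=((h[...,0]>100)&(h[...,0]<130)&(h[...,1]>120));u=proj(n,[*p,15])[0]*S;c=np.zeros(m.shape,np.uint8);cv2.circle(c,tuple(int(v) for v in u),110,1,-1)
        m=(m&(c>0)).astype(np.uint8);x,y=u.astype(int);cv2.circle(m,(x,y),0,0)
        m=cv2.morphologyEx(m,cv2.MORPH_CLOSE,np.ones((5,5)));
        cs,hr=cv2.findContours(m,cv2.RETR_CCOMP,2)
        for i,k in enumerate(cs): # fill the button hole only
            if hr[0][i][3]>=0 and cv2.pointPolygonTest(k,tuple(map(float,proj(n,[*p,26])[0]*S)),True)>-8: cv2.drawContours(m,cs,i,1,-1)
        r[n]=m
    return r
def cost(mk,parts,v):
    A=Ro.from_euler('ZYX',[v[3],v[4],v[5]],degrees=True).as_matrix();f=0
    for n in mk:
        m=np.zeros_like(mk[n])
        for X in parts:
            u=(proj(n,(X-[0,0,0])@A.T+v[:3])+.5)*S-.5;cv2.fillConvexPoly(m,cv2.convexHull(np.round(u*16).astype(np.int32)),1,shift=4)
        f+=1-(m&mk[n]).sum()/(m|mk[n]).sum()
    return f
def nm(f,x,st,it):
    x=np.array(x,float);return minimize(f,x,method='Nelder-Mead',options=dict(initial_simplex=np.vstack([x]+[x+np.eye(len(x))[i]*st[i] for i in range(len(x))]),maxiter=it,xatol=.02,fatol=1e-4,adaptive=True))
if __name__=='__main__':
    a=masks('a_',(457.3,6.9));P0=[457.3,6.9,0,-9.6,0,0]
    r=nm(lambda g:cost(a,model(g[:11]),[*g[11:13],0,g[13],0,0]),G0+[457.3,6.9,-9.6],[3,3,2,2,3,3,3,3,3,2,2,2,2,2],900)
    r=nm(lambda g:cost(a,model(g[:11]),[*g[11:13],0,g[13],0,0]),r.x,[2,2,2,2,2,2,2,2,2,2,2,1,1,1],700)
    print('model',np.round(r.x,1),round(r.fun,3));g=r.x[:11]
    q=nm(lambda v:cost(a,model(g),v),[*r.x[11:13],0,r.x[13],0,0],[2,2,3,3,5,5],300);print('initial 6dof',np.round(q.x,1),round(q.fun,3))
    z=masks('z_',(615,-297.1))
    for st in((0,0),(0,12),(0,-12),(8,0)):
        q=nm(lambda v:cost(z,model(g),v),[615,-297,6,2,*st],[3,3,4,3,6,6],350);print('now',st,np.round(q.x,1),round(q.fun,3))
    print('flat',round(min(cost(z,model(g),[615+i,-297+j,5,2+k,0,0]) for i in(-3,-1.5,0,1.5) for j in(-1.5,0,1.5,3) for k in(-2,0,2)),3))
E
python3 clipfit.py
```

```text
model [-37.5  22.8   6.2   3.9  23.1  25.8  16.5  45.7   7.3   5.8  14.3 458.6
   6.7  -9.8] 0.25
initial 6dof [ 4.587e+02  6.500e+00 -2.000e-01 -9.900e+00 -8.000e-01 -7.000e-01] 0.247
now (0, 0) [ 615.7 -298.3    8.7    3.    -0.8   -6.9] 0.406
now (0, 12) [ 615.6 -298.3    9.2    3.    -1.2   -7.2] 0.407
now (0, -12) [ 615.6 -298.3    9.2    3.    -1.3   -7.4] 0.408
now (8, 0) [ 6.152e+02 -2.976e+02  8.900e+00  3.300e+00  6.000e-01 -4.000e+00] 0.421
flat 0.494
```

```bash
sed -i 's/(h\[...,1\]>120))/(h[...,1]>120)\&(h[...,2]>75))/' clipfit.py; sed -i "s/    z=masks/    for n in('top','side'):print(n,a[n].sum(),masks('z_',(615,-297.1))[n].sum())\n    z=masks/" clipfit.py; python3 clipfit.py
```

```text
model [-39.6  22.4   5.6  18.1  23.   22.5  16.6  44.5   7.4   6.1  13.9 459.8
   6.8 -10.3] 0.35
initial 6dof [459.8   6.8  -0.  -10.3  -0.   -0. ] 0.35
top 3270 3370
side 3609 4950
now (0, 0) [ 6.169e+02 -2.970e+02  7.100e+00  3.200e+00  3.000e-01 -1.300e+00] 0.419
now (0, 12) [ 617.1 -295.5    7.3    3.4    0.9    3.1] 0.435
now (0, -12) [ 6.173e+02 -2.984e+02  7.000e+00  3.200e+00 -4.000e-01 -5.400e+00] 0.414
now (8, 0) [ 6.174e+02 -2.974e+02  7.400e+00  3.200e+00 -5.000e-01 -2.800e+00] 0.415
flat 0.487
```

```bash
python3 plan.py 572 -268.6 90 182
```

```text
t 38.3 pos [678.7 274.5 155.8] yaw 177.29 rot [-179.9   -0. ] width 73.9 d [-106.7 -543.1  -65.8] 4.71
19 rows; spin -0.031
[[0.14,-0.96,0.12],[0.15,-0.96,0.12],[0.15,-0.96,0.12],[0.15,-0.96,0.12],[0.16,-0.96,0.12],[0.16,-0.96,0.12],[0.17,-0.96,0.12],[0.17,-0.96,0.12],[0.18,-0.96,0.12],[0.18,-0.95,0.12],[0.18,-0.95,0.12],[0.19,-0.95,0.12],[0.19,-0.95,0.12],[0.2,-0.95,0.12],[0.2,-0.95,0.12],[0.2,-0.95,0.12],[0.21,-0.95,0.12],[0.21,-0.95,0.12],[0.22,-0.95,0.12]]
```

```bash
python3 -m jog '{"jaw":[0,0,0,0,0,0,0,0,0,0],"slide":[[0.14,-0.96,0.1],[0.15,-0.96,0.1],[0.15,-0.96,0.1],[0.15,-0.96,0.1],[0.16,-0.96,0.1],[0.16,-0.96,0.1],[0.17,-0.96,0.1],[0.17,-0.96,0.1],[0.18,-0.96,0.1],[0.18,-0.95,0.1]],"spin":[-0.03,-0.03,-0.03,-0.03,-0.03,-0.03,-0.03,-0.03,-0.03,-0.03]}' 20|grep force; python3 -m jog '{"jaw":[0,0,0,0,0,0,0,0,0,0],"slide":[[0.18,-0.95,0.1],[0.19,-0.95,0.1],[0.19,-0.95,0.1],[0.2,-0.95,0.1],[0.2,-0.95,0.1],[0.2,-0.95,0.1],[0.21,-0.95,0.1],[0.21,-0.8,0.1],[0,0,0],[0,0,0]],"spin":[-0.03,-0.03,-0.03,-0.03,-0.03,-0.03,-0.03,-0.03,-0.03,0]}'|grep force;python3 plan.py 572 -268.6 40 182
```

```text
force: [0.6, -0.8, -0.1]
gripper_force: 0.0
force: [-0.2, 0.3, -0.4]
gripper_force: 0.0
t 40.3 pos [ 575.8 -236.   101.9] yaw -178.32 rot [180.  -0.] width 0.2 d [ -3.8 -32.6 -61.9] 0.32
3 rows; spin -0.013
[[0.05,-0.36,0.69],[0.05,-0.36,0.69],[0.05,-0.36,0.69]]
```

```bash
python3 -m jog '{"jaw":[0,0,0,0,0,0,0,0],"slide":[[0.06,-0.5,0.2],[0.06,-0.55,0.6],[0,0,0.6],[0,0,0.5],[0,0,0.15],[0,0,0],[0,0,0],[0,0,0]],"spin":[-0.04,0,0,0,0,0,0,0]}'|grep force;python3 plan.py 572 -268.6 40 182|head -1; for i in 1 2 3 4; do python3 -m jog '{"jaw":[0,0],"slide":[[0,0,0.07],[0,0,0]],"spin":[0,0]}'|grep -E "^force|pos";done
```

```text
force: [-0.1, -0.9, 1.0]
gripper_force: 0.0
t 41.1 pos [ 575.  -266.7   41.2] yaw -177.82 rot [-1.799e+02  1.000e-01] width 0.1 d [-3.  -1.9 -1.2] -0.18
ee_pos: [574.4, -266.5, 38.3]
force: [-0.4, 0.5, -0.8]
ee_pos: [574.1, -266.4, 35.8]
force: [-0.2, -1.4, 0.0]
ee_pos: [574.1, -266.5, 33.6]
force: [0.3, -0.7, -0.5]
ee_pos: [574.1, -266.4, 31.5]
force: [0.2, -0.6, 0.9]
```

```bash
for i in 1 2 3 4 5; do python3 -m jog '{"jaw":[0,0],"slide":[[0,0,0.05],[0,0,0]],"spin":[0,0]}'|grep -E "^force|pos"|tr '\n' ' ';echo;done
```

```text
ee_pos: [574.2, -266.5, 30.1] force: [0.2, 0.6, -0.0] 
ee_pos: [574.2, -266.5, 28.6] force: [-0.0, -0.6, 0.5] 
ee_pos: [574.4, -266.6, 27.4] force: [0.2, 0.4, -1.3] 
ee_pos: [574.5, -266.6, 27.1] force: [-1.9, 0.7, 7.7] 
ee_pos: [574.6, -266.6, 27.0] force: [-3.8, 1.9, 13.9]
```

```bash
python3 -m jog '{"jaw":[0,0,0,0,0,0,0,0,0],"slide":[[0,0,-0.5],[0,0,-0.3],[0,-0.7,0],[0,-0.8,0],[0,-0.4,0],[0,0,0.2],[0,0,0.3],[0,0,0],[0,0,0]],"spin":[0,0,0,0,0,0,0,0,0]}'|grep pos;for i in 1 2 3 4 5 ; do python3 -m jog '{"jaw":[0,0],"slide":[[0,0,0.05],[0,0,0]],"spin":[0,0]}'|grep -E "^force|pos"|tr '\n' ' ';echo;done
```

```text
ee_pos: [576.0, -322.4, 32.4]
ee_pos: [576.6, -323.1, 31.9] force: [0.4, 0.2, 0.4] 
ee_pos: [576.5, -323.3, 30.3] force: [0.5, -0.1, 0.0] 
ee_pos: [576.4, -323.4, 28.7] force: [-0.0, 0.8, -0.0] 
ee_pos: [576.6, -323.6, 27.4] force: [-0.5, 0.4, -0.4] 
ee_pos: [576.6, -323.7, 27.3] force: [-2.5, 1.6, 8.1]
```

```bash
python3 -m jog '{"jaw":[0,0,0,0,0,0,0,0,0,0],"slide":[[0,0,-0.5],[0,0,-0.4],[-0.7,0.2,0],[-0.9,0.3,0],[-0.8,0.3,0],[-0.45,0,0],[0,0,0.3],[0,0,0.3],[0,0,0],[0,0,0]],"spin":[0,0,0,0,0,0,0,0,0,0]}'|grep pos;for i in 1 2 3 4 5 6; do python3 -m jog '{"jaw":[0,0],"slide":[[0,0,0.05],[0,0,0]],"spin":[0,0]}'|grep -E "^force|pos"|tr '\n' ' ';echo;done
```

```text
ee_pos: [659.8, -296.5, 34.2]
ee_pos: [660.8, -296.6, 33.6] force: [-0.2, 0.2, -0.5] 
ee_pos: [660.9, -296.3, 31.8] force: [-0.4, -0.9, -0.2] 
ee_pos: [660.9, -296.2, 30.1] force: [-0.3, 1.0, 1.0] 
ee_pos: [660.9, -296.2, 28.5] force: [0.1, 0.2, -0.3] 
ee_pos: [661.1, -296.3, 27.4] force: [-0.2, -0.1, -0.2] 
ee_pos: [661.2, -296.4, 27.3] force: [-1.6, 0.3, 6.6]
```

All three probes touched at 27.1–27.3 mm, so the clip is flat and home. I'll retract and hand in.

```bash
python3 -m jog '{"jaw":[0,0,0,0,0,0,0,0,0,0],"slide":[[0,0,-0.2],[0,0,-0.5],[0,0,-1],[0,0,-1],[0,0,-1],[0,0,-1],[0,0,-0.5],[0,0,0],[0,0,0],[0,0,0]],"spin":[0,0,0,0,0,0,0,0,0,0]}'|grep -E "time|pos|force"; python3 -c "
from workcell import env
print(env.job_done())"
```

```text
time_s: 48.0
ee_pos: [660.3, -295.9, 180.3]
force: [-0.2, -0.1, -0.9]
gripper_force: 0.0
the job is handed in; nothing more can be done
None
```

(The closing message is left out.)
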